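# Load the mixing pot and lock its bayonet cup

### The arm

A 6-joint arm with a two-finger parallel gripper is mounted at the origin on a cart in front of the work surface, level with it; the furniture and walls round the work are solid. World frame = base frame: x ahead of the robot, y to its left, z up, the work surface at z = 0. Lengths are in m, angles in rad, forces in N, time in s.
With the tool pointing down it reaches from about 0.425 to 1.125 m from the base axis. Payload 14.9 kg.
Tool frame: the origin (TCP) lies midway between the tips of the shut fingers; the grasp point (between the pads) lies env.grip_point_offset behind it (env.grip_point_offset is the distance from the TCP to the grasp point, in m); z points along the fingers, y is the line along which they close (so a half turn about z gives the same grasp; the last joint's range is limited). The gripper opens to 91 mm and grips with 3 to 60 N. Pads are 32 mm wide; open, the fingers measure 118 mm over their backs; the gripper's body (76 mm by 178 mm) begins 60 mm behind the grasp point.
Start: joints at [-1.337, 0.379, 1.734, -0, 1.028, -0.033], TCP at [0.185, -0.675, 0.214] pointing down, gripper open.
Joint ranges: [-2.77, 2.77], [-0.74, 2.19], [0, 2.66], [-1.06, 4.2], [0.31, 2.87], [-3.08, 3.08]. Speed limits (rad/s): [1.89, 1.89, 2.39, 3.14, 3.14, 3.14].

### API

Orientations are given as a unit quaternion [x, y, z, w].
In Python, from bench import env, optics gives the robot as it stands.
- The arm moves only by the tool play_rows, never from a script. Its argument "commands" is a list of rows, each an object of numbers: "claw": the closure, from -1 (fully open) to 1 (shut); "tx", "ty", "tz": the shift along the tool's x, y, z in cm; "yaw": the turn about the tool's z in degrees. A call has 1 to 8 rows; each row is the pose to reach, as a shift and turn from the pose commanded when the call began, along the tool's axes at that moment; what a row does not reach only later rows make up. A row lasts 1/12 s, in which the tool goes at most 41.7 mm and 7.16 degrees, less where a joint would pass 70% of its speed; a pose out of reach is approached as far as the arm can. A call with a gripper value outside its range is refused whole. The fingers move at their own pace and stop on an object; "newtons" is the grip in N (left out, the last holds). Time passes only in rows, so rows that repeat a pose let the fingers close. It gives the time, the measured TCP pose, the force, the opening and the grip force at its end, in the units of the state.
- env.get_obs(): the state, without advancing time (a new reading comes with each control period).
- optics.get_image(name): name is "scene" or "top"; returns a dict with "pixels" (480x640x3 uint8, red, green, blue), "mtx" (3x3 intrinsics, pixels), "camera_from_world" (4x4, takes a point from world to camera coordinates). Camera axes: x right, y down, z forward; pixel columns grow to the right and rows downward; lengths in m; the calibration is good to about 2 mm. A picture is of the moment at which its call begins. There is no depth.
- env.sign_off(): hands the job in; it is judged then, once.
The state is a dict: "clock": time; "q": joint angles; "qvel": joint speeds; "tau": joint torques, N m; "ee_pos": TCP position; "eef_rot": TCP orientation; "force": force on the tool from outside, world axes, zero at the start; "wrist_torque": the same for the moment, N m; "opening": finger opening in m; "finger_force": force on a finger pad.
Only numpy, scipy, OpenCV 4.12 (cv2) and the standard library are available. Lean on these libraries where they do the work, as an engineer would, in place of code of your own. Each camera call takes 0.05 s, during which the arm holds its last target. There are 200 camera calls.

### The job

Stand the open white liner beaker in the fixed mixing pot, on its spring-loaded floor, and let go of it; then set the bayonet cup into the liner. With the cup's two lugs over the two gaps in the pot's rim, press it straight down against the spring, turn it clockwise (seen from above) a quarter turn under the claws to its stop, and finish still gripping the cup and pressing it fully home: the program ends while holding it there, without letting go. Leave the other things on the worktop where they are.

Things in the scene. Friction and masses are not known exactly. Their poses are not given: they have to be found in the camera images.
- pot: Round aluminium pot fixed to the worktop, 72 mm high, outer diameter 94 mm (foot 112 mm wide, 6 mm high), bore 67 mm; origin on its axis at the worktop, z up. Its mouth is narrowed to 68 mm except at two gaps facing each other, 44 degrees wide and open to 83 mm across, centred on the pot's own +x and -x directions: these take the cup's lugs.
- pot_rim (a point): Centre of the pot's mouth at rim height (72 mm), axes as the pot. Clockwise (from above) of each gap a slot runs under a claw 4 mm thick, with a lip hanging 3 mm lower at its entry; it ends at a solid stop after about 84 degrees (1.47 rad) of turn. Anticlockwise is blocked at once.
- lift_plate (a joint): Sprung round floor plate in the pot: 0 = up (its top 42 mm above the worktop), grows as pressed, hard stop at 0.030 m. Spring 5 N at 0, 11 N at 0.030. With liner and cup on it, the lugs pass under the claws' lips only beyond 0.026 m; left alone after turning, the spring lifts them up against the claws at 0.023 m.
- liner: Open white plastic beaker, 63 mm outer diameter, 44 mm high, wall 3.5 mm, foot chamfered to 57 mm, about 60 g; origin at the centre of its underside, z up. Standing on the raised floor in the pot its rim is 14 mm above the pot's rim, so hold it from outside by its top 12 mm.
- cup: Closed bayonet cup, about 180 g: grey body 50 mm wide, 34 mm high; aluminium flange 62 mm wide (z 34 to 39 mm) that rests on the liner's rim; origin at the centre of its underside, z up. Nested, its underside is 10 mm above the liner's. Two lugs, 16 mm wide, 5 mm thick, reach 39 mm from the axis along its +x and -x. A half turn fits the same.
- cup_grip (a point): Middle of the cup's black grip bar, 66 mm above the cup's underside, axes as the cup. The bar is 50 mm long (x), 14 mm thick (y) and spans z = 53 to 79 mm; pinch it across its 14 mm.
- gasket: Bystander, to be left alone: black rubber ring gasket, 50 mm wide, 9 mm high; origin at the centre of its underside.
- pipe_clamp: Bystander, to be left alone: bare metal pipe clamp, a ring 57 by 74 mm, 15 mm high; origin at the centre of its underside.
- mix_cup: Bystander, to be left alone: cream-coloured open mixing cup, 68 mm wide, 50 mm high; origin at the centre of its underside.
- tweezers: Bystander, to be left alone: metal tweezers, 122 mm long, lying; origin at the centre of its underside.
- flux_brush: Bystander, to be left alone: brush with orange handle, 146 mm long, lying; origin at the centre of its underside.
- hex_key: Bystander, to be left alone: black hex key, 75 mm long, lying; origin at the centre of its underside.
- grease_jar: Bystander, to be left alone: closed jar, 54 mm wide, 48 mm high; origin at the centre of its underside.
Mind the look-alikes: they are no part of the job. Leave any blue look-alike of the cup alone.

How it is judged:
By the outcome, as a careful person would: the job done as asked, in the order asked, and still so for the second after the job is handed in, while the arm keeps its last pose, push and grip.
It also fails if it takes over 64 s, if anything falls off the work surface, if the arm or the gripper's body presses on something with over 40 N, if the wrist force passes 120 N, or if a joint passes its speed limit or range.

## Working session

There is one attempt and no reset: what is moved stays moved. The work goes in short steps, Python scripts to look and compute and a tool call to move; the robot and the scene stay as the last step left them, time stands still between calls to the robot, and variables do not carry over. Pictures are saved under pics/ and viewed, at most 10 in all, crops included, and the job is handed in when it is done.

Besides the shell and the picture viewer there is one more tool, called after "Request:" in YAML: its name, and indented under it one key for each argument. play_rows: Moves the arm, as the interface text tells. Its arguments: {"type":"object","properties":{"commands":{"type":"array","items":{"type":"object","properties":{"claw":{"type":"number"},"tx":{"type":"number"},"ty":{"type":"number"},"tz":{"type":"number"},"yaw":{"type":"number"}}}},"newtons":{"type":"number"}},"required":["commands"]}

```bash
ls; mkdir -p pics; python3 - <<'E'
from bench import env, optics
import cv2,pickle
print(env.grip_point_offset); o=env.get_obs(); print({k:o[k] for k in('clock','ee_pos','eef_rot','opening','force')})
for n in('scene','top'):
    r=optics.get_image(n); cv2.imwrite(f'pics/{n}0.png',r['pixels'][:,:,::-1]); pickle.dump(r,open(f'{n}0.pkl','wb')); print(n,r['mtx'],r['camera_from_world'])
E
```

```text
pics
0.0188
{'clock': 0.0, 'ee_pos': array([ 0.18445547, -0.67485219,  0.21329766]), 'eef_rot': array([ 9.91116487e-01,  1.32995523e-01, -4.54616273e-05, -5.45122783e-04]), 'opening': 0.09134718848080262, 'force': array([ 0.45126214,  0.36486062, -0.39405583])}
scene [[620.42798737   0.         312.82696742]
 [  0.         620.42798737 249.26399235]
 [  0.           0.           1.        ]] [[ 0.47007991 -0.88262102  0.00224101 -0.35910519]
 [-0.38181557 -0.20564108 -0.90107082  0.27207117]
 [ 0.79576488  0.42271964 -0.43366619  1.14887243]
 [ 0.          0.          0.          1.        ]]
top [[456.90818623   0.         322.34607635]
 [  0.         456.90818623 239.18795596]
 [  0.           0.           1.        ]] [[-0.02738505 -0.99954339 -0.01276994 -0.04339147]
 [-0.98797778  0.02900819 -0.15185002  0.59000771]
 [ 0.15215112  0.00845799 -0.98832105  1.01971727]
 [ 0.          0.          0.          1.        ]]
```

View pics/scene0.png

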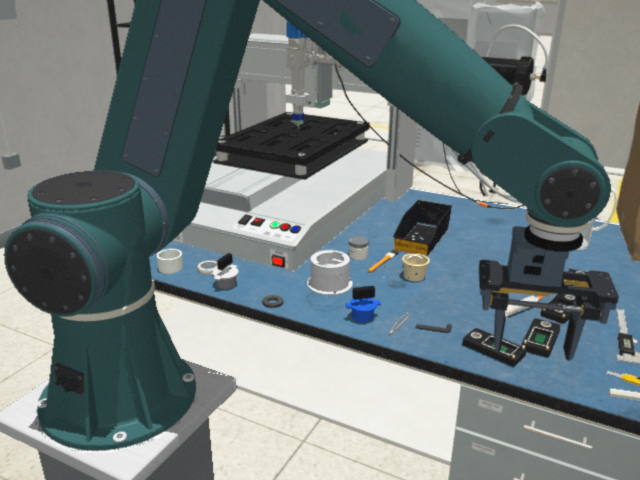

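View pics/top0.png

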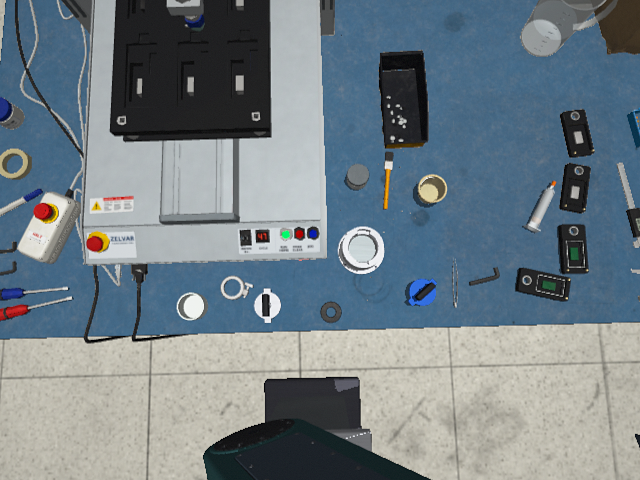

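The liner candidates are the white beaker at top (191,306) / scene (170,261) and the cream mix_cup at top (431,190), and I choose the white one. The cup candidates are the grey one at top (267,305) / scene (226,275) and the blue look-alike at top (422,292), and I choose the grey one. The pot is at top (361,250). Next I check these in a close crop.

```bash
python3 - <<'E'
import cv2,numpy as np
t=cv2.imread('pics/top0.png')[225:325,170:400]; s=cv2.imread('pics/scene0.png')[232:304,145:375]
f=lambda a:cv2.resize(a,None,fx=3.4,fy=3.4,interpolation=cv2.INTER_CUBIC)
cv2.imwrite('pics/crop0.png',np.vstack([f(t),f(s)]))
E
```

```text
(no output)
```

View pics/crop0.png

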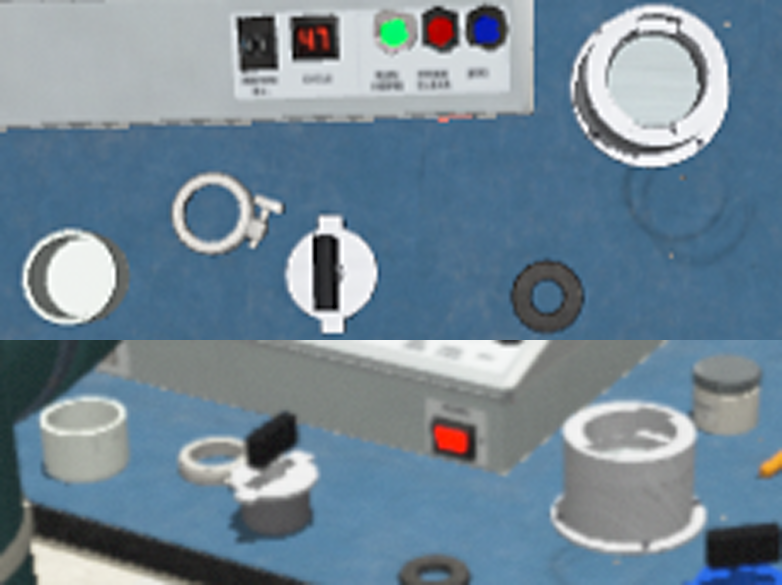

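The close crop confirms the white liner with its rim centre near top px (190.6,306.2). The grey cup has its flange centre near (267.6,305.6), with lugs at (267.1,288) and (268,323). The pot's gaps are at (363,229) and (364,263). I'll fit model outlines and check them in both views.

```bash
cat > h.py <<'E'
import numpy as np,cv2,pickle
from bench import env,optics
def proj(r,P):
    T=r['camera_from_world']; c=np.atleast_2d(P)@T[:3,:3].T+T[:3,3]; u=c@r['mtx'].T; return u[:,:2]/u[:,2:]
def ray(r,px,z):
    T=r['camera_from_world'];R=T[:3,:3];o=-R.T@T[:3,3];d=R.T@np.linalg.solve(r['mtx'],[*px,1]);return o+d*(z-o[2])/d[2]
def circ(c,rad,z,n=90):
    a=np.linspace(0,2*np.pi,n);return np.c_[c[0]+rad*np.cos(a),c[1]+rad*np.sin(a),0*a+z]
def loc(c,yaw,P):
    P=np.array(P,float);C,S=np.cos(yaw),np.sin(yaw);return np.c_[c[0]+C*P[:,0]-S*P[:,1],c[1]+S*P[:,0]+C*P[:,1],P[:,2]]
def overlay(name,r,items,box,f):
    x0,y0,x1,y1=box;im=cv2.resize(np.ascontiguousarray(r['pixels'][y0:y1,x0:x1,::-1]),None,fx=f,fy=f,interpolation=cv2.INTER_CUBIC)
    for P,col in items:
        q=((proj(r,P)+.5-[x0,y0])*f*8).round().astype(int);cv2.polylines(im,[q[:,None]],False,col,1,cv2.LINE_AA,3)
    if name: cv2.imwrite(name,im)
    return im
def model(L,C,cy,P,py):
    red,g,y=(0,0,255),(0,255,0),(0,255,255)
    bar=lambda z:loc(C,cy,[[25,7,z],[-25,7,z],[-25,-7,z],[25,-7,z],[25,7,z]])
    sc=lambda A:A*[1,1,1]
    b=[(loc(C,cy,np.array([[x,yy,zz] for x,yy in((25,7),(-25,7),(-25,-7),(25,-7),(25,7))])/1000),g) for zz in(79,53)]
    lug=[(loc(C,cy,np.array([[s*30,8,39],[s*39,8,39],[s*39,-8,39],[s*30,-8,39]])/1000),red) for s in(1,-1)]
    a=np.radians(22);gap=[]
    for s in(0,np.pi):
        t=np.linspace(-a,a,9)+s+py
        gap.append((np.r_[[[P[0]+.034*np.cos(t[0]),P[1]+.034*np.sin(t[0]),.072]],np.c_[P[0]+.0415*np.cos(t),P[1]+.0415*np.sin(t),0*t+.072],[[P[0]+.034*np.cos(t[-1]),P[1]+.034*np.sin(t[-1]),.072]]],red))
    return [(circ(L,.0315,.044),red),(circ(L,.028,.044),y),(circ(C,.031,.039),red)]+b+lug+[(circ(P,.047,.072),g),(circ(P,.034,.072),y),(circ(P,.056,.006),g)]+gap
E
cat > fit.py <<'E'
from h import *
t=pickle.load(open('top0.pkl','rb'));s=pickle.load(open('scene0.pkl','rb'))
k=lambda x,y:(170+x/3.4-.5+.15,225+y/3.4-.5+.15)
L=ray(t,k(70,276.5),.044);C=ray(t,k(332,274),.039);a=ray(t,k(330,215),.039);b=ray(t,k(332.5,333),.039)
P=ray(t,k(656.5,80.5),.072);g1=ray(t,k(656,8),.072);g2=ray(t,k(659,133),.072)
cy=np.arctan2(*(a-b)[1::-1]);py=np.arctan2(*(g1-g2)[1::-1])
print(L,C,P,cy,py,np.linalg.norm(a-b),np.linalg.norm(g1-g2))
m=model(L,C,cy,P,py)
np.set_printoptions(suppress=True,precision=4)
A=overlay(None,t,m,(170,225,400,325),3.4);B=overlay(None,s,m,(145,232,375,304),3.4);cv2.imwrite('pics/ov0.png',np.vstack([A,B]))
E
python3 fit.py
```

```text
[0.44294871 0.24637968 0.044     ] [0.43981924 0.07044572 0.039     ] [ 0.56078259 -0.1510225   0.072     ] 0.012427967589265076 -0.017153982903831536 0.07890592739422907 0.08397889886490859
```

View pics/ov0.png

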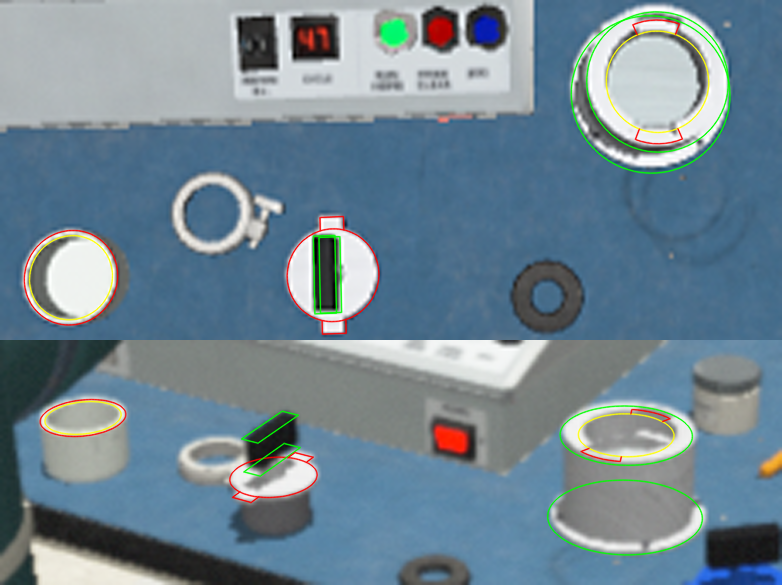

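The liner and cup outlines agree in both views. The pot model sits a few crop pixels low in the top view, so I'll refine it.

```bash
cat > pot.py <<'E'
from h import *
import sys
t=pickle.load(open('top0.pkl','rb'));s=pickle.load(open('scene0.pkl','rb'))
P=eval(sys.argv[1]);py=float(sys.argv[2])
m=model((0.443,.2464),(.4398,.0704),.0124,P,py)
A=overlay(None,t,[],(330,220,392,282),6.3);B=overlay(None,t,m,(330,220,392,282),6.3);C=overlay(None,s,[],(300,245,362,300),3.2*2);D=overlay(None,s,m,(300,245,362,300),6.4)
w=390;r=lambda a,h:cv2.resize(a,(w,h))
cv2.imwrite(sys.argv[3],np.vstack([np.hstack([r(A,330),r(B,330)]),np.hstack([r(C,265),r(D,265)])]))
E
python3 -c "
from h import *
t=pickle.load(open('top0.pkl','rb'))
k=lambda x,y:(170+x/3.4-.5+.15,225+y/3.4-.5+.15)
print((ray(t,k(656,8),.072)+ray(t,k(659,133),.072))/2)"
python3 pot.py "(.565,-.151)" -0.017 pics/pot1.png
```

```text
[ 0.56772828 -0.15196507  0.072     ]
```

View pics/pot1.png

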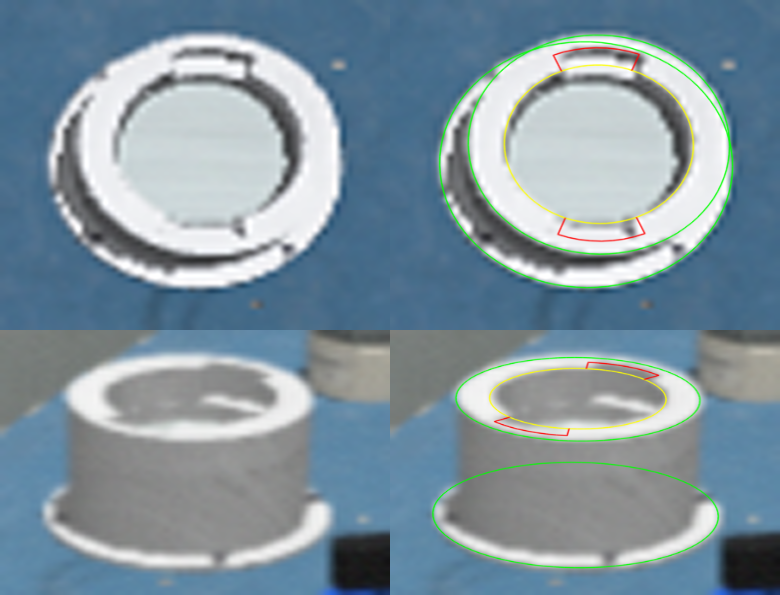

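The pot fits at (.565,-.151), and the gap edges suggest a yaw of about -0.06. I'm ready to move, so I'll compute the shifts.

```bash
cat > go.py <<'E'
# usage: go.py x,y,z,headingdeg ...  chain of targets, from the measured pose
import sys;from h import *
from scipy.spatial.transform import Rotation as Ro
o=env.get_obs();R=Ro.from_quat(o['eef_rot']).as_matrix();p=o['ee_pos'];h=np.degrees(np.arctan2(R[1,0],R[0,0]))
print('t %.2f'%o['clock'],'p',p.round(4),'h %.2f'%h,'tilt',R[:,2].round(4),'F',o['force'].round(1),'op %.4f'%o['opening'],'ff',np.round(o['finger_force'],1),'q',o['q'].round(2))
for a in sys.argv[1:]:
    x,y,z,hh=map(float,a.split(','));c,s=np.cos(np.radians(h)),np.sin(np.radians(h));d=np.array([x,y,z])-p
    print('tx %.2f ty %.2f tz %.2f yaw %.2f  len %.0fmm'%(100*(c*d[0]+s*d[1]),100*(s*d[0]-c*d[1]),-100*d[2],-((hh-h+180)%360-180),1000*np.linalg.norm(d)));p=np.array([x,y,z]);h=hh
E
python3 go.py .40,-.44,.22,70 .52,-.13,.20,125 .46,.15,.18,179.9 .443,.246,.10,180 .443,.246,.033,180
```

```text
t 0.10 p [ 0.1845 -0.6749  0.2134] h 15.28 tilt [-2.e-04  9.e-04 -1.e+00] F [ 1.  -0.2  0.7] op 0.0912 ff 0.0 q [-1.34  0.38  1.73  0.    1.03 -0.03]
tx 26.98 ty -16.98 tz -0.66 yaw -54.72  len 319mm
tx 33.23 ty 0.67 tz 2.00 yaw -55.00  len 333mm
tx 26.38 ty 11.15 tz 2.00 yaw -54.90  len 287mm
tx 1.72 ty 9.60 tz 8.00 yaw -0.10  len 126mm
tx 0.00 ty 0.00 tz 6.70 yaw -0.00  len 67mm
```

Request:
play_rows:
  commands:
    - {"tx":27,"ty":-17,"tz":-0.7,"yaw":-54.7,"claw":-1}
    - {"tx":27,"ty":-17,"tz":-0.7,"yaw":-54.7,"claw":-1}
    - {"tx":27,"ty":-17,"tz":-0.7,"yaw":-54.7,"claw":-1}
    - {"tx":27,"ty":-17,"tz":-0.7,"yaw":-54.7,"claw":-1}
    - {"tx":27,"ty":-17,"tz":-0.7,"yaw":-54.7,"claw":-1}
    - {"tx":27,"ty":-17,"tz":-0.7,"yaw":-54.7,"claw":-1}
    - {"tx":27,"ty":-17,"tz":-0.7,"yaw":-54.7,"claw":-1}
    - {"tx":27,"ty":-17,"tz":-0.7,"yaw":-54.7,"claw":-1}

```text
clock: 0.77
ee_pos: [0.4018, -0.4374, 0.2208]
eef_rot: [0.817, 0.577, 0.0, -0.0]
force: [0.1, -0.8, 0.1]
opening: 0.0916
finger_force: 0.0
```

Request:
play_rows:
  commands:
    - {"tx":33,"ty":0.7,"tz":2,"yaw":-55,"claw":-1}
    - {"tx":33,"ty":0.7,"tz":2,"yaw":-55,"claw":-1}
    - {"tx":33,"ty":0.7,"tz":2,"yaw":-55,"claw":-1}
    - {"tx":33,"ty":0.7,"tz":2,"yaw":-55,"claw":-1}
    - {"tx":33,"ty":0.7,"tz":2,"yaw":-55,"claw":-1}
    - {"tx":33,"ty":0.7,"tz":2,"yaw":-55,"claw":-1}
    - {"tx":33,"ty":0.7,"tz":2,"yaw":-55,"claw":-1}
    - {"tx":33,"ty":0.7,"tz":2,"yaw":-55,"claw":-1}

```text
clock: 1.43
ee_pos: [0.5199, -0.1302, 0.2008]
eef_rot: [0.459, 0.889, -0.0, -0.0]
force: [0.2, -0.8, 0.8]
opening: 0.0913
finger_force: 0.0
```

```bash
python3 go.py  .46,.15,.18,180 .443,.246,.10,180 .443,.246,.033,180
```

```text
t 1.43 p [ 0.5199 -0.1302  0.2008] h 125.38 tilt [-1.e-04  1.e-04 -1.e+00] F [ 0.2 -0.8  0.8] op 0.0913 ff 0.0 q [-0.29  0.14  2.07  0.    0.93 -0.91]
tx 26.31 ty 11.34 tz 2.08 yaw -54.62  len 287mm
tx 1.70 ty 9.60 tz 8.00 yaw -0.00  len 126mm
tx 0.00 ty 0.00 tz 6.70 yaw -0.00  len 67mm
```

Request:
play_rows:
  commands:
    - {"tx":26.3,"ty":11.3,"tz":2,"yaw":-54.6}
    - {"tx":26.3,"ty":11.3,"tz":2,"yaw":-54.6}
    - {"tx":26.3,"ty":11.3,"tz":2,"yaw":-54.6}
    - {"tx":26.3,"ty":11.3,"tz":2,"yaw":-54.6}
    - {"tx":26.3,"ty":11.3,"tz":2,"yaw":-54.6}
    - {"tx":26.3,"ty":11.3,"tz":2,"yaw":-54.6}
    - {"tx":26.3,"ty":11.3,"tz":2,"yaw":-54.6}
    - {"tx":26.3,"ty":11.3,"tz":2,"yaw":-54.6}

```text
validation failed for argument at $.co...
```

Request:
play_rows:
  commands:
    - {"tx":1.7,"ty":9.6,"tz":8}
    - {"tx":1.7,"ty":9.6,"tz":8}
    - {"tx":1.7,"ty":9.6,"tz":8}
    - {"tx":1.7,"ty":9.6,"tz":8}
    - {"tx":1.7,"ty":9.6,"tz":8}
    - {"tx":1.7,"ty":9.6,"tz":8}

```text
validation failed for argument at $.co...
```

```bash
python3 go.py  .443,.246,.033,180; python3 - <<'E'
from h import *
a=[]
for n,b in(('top',(150,250,260,340)),('scene',(120,190,240,288))):
    r=optics.get_image(n);pickle.dump(r,open(n+'1.pkl','wb'))
    a.append(cv2.resize(overlay(None,r,model((.443,.2464),(.4398,.0704),.0124,(.565,-.151),-.06) if n=='top' else [],b,5),(395,323)))
cv2.imwrite('pics/l1.png',np.hstack(a))
E
```

```text
t 1.43 p [ 0.5199 -0.1302  0.2008] h 125.38 tilt [-1.e-04  1.e-04 -1.e+00] F [ 0.2 -0.8  0.8] op 0.0913 ff 0.0 q [-0.29  0.14  2.07  0.    0.93 -0.91]
tx 35.12 ty 15.51 tz 16.78 yaw -54.62  len 419mm
```

View pics/l1.png

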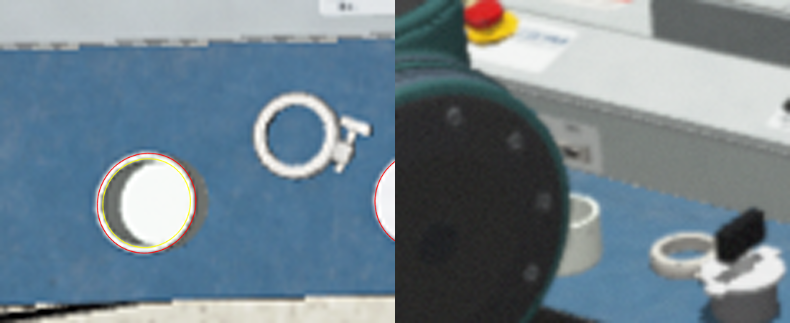

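The picture shows the liner's rim matching the model at crop (147,203). The moves were refused because the rows had no claw value, so I'll resend them.

Request:
play_rows:
  commands:
    - {"tx":26.3,"ty":11.3,"tz":2,"yaw":-54.6,"claw":-1}
    - {"tx":26.3,"ty":11.3,"tz":2,"yaw":-54.6,"claw":-1}
    - {"tx":26.3,"ty":11.3,"tz":2,"yaw":-54.6,"claw":-1}
    - {"tx":26.3,"ty":11.3,"tz":2,"yaw":-54.6,"claw":-1}
    - {"tx":26.3,"ty":11.3,"tz":2,"yaw":-54.6,"claw":-1}
    - {"tx":26.3,"ty":11.3,"tz":2,"yaw":-54.6,"claw":-1}
    - {"tx":26.3,"ty":11.3,"tz":2,"yaw":-54.6,"claw":-1}
    - {"tx":26.3,"ty":11.3,"tz":2,"yaw":-54.6,"claw":-1}

```text
clock: 2.2
ee_pos: [0.46, 0.1518, 0.1805]
eef_rot: [-0.001, 1.0, 0.0, -0.0]
force: [0.7, -0.9, 0.4]
opening: 0.0914
finger_force: 0.0
```

Request:
play_rows:
  commands:
    - {"tx":1.7,"ty":9.6,"tz":8,"claw":-1}
    - {"tx":1.7,"ty":9.6,"tz":8,"claw":-1}
    - {"tx":1.7,"ty":9.6,"tz":8,"claw":-1}
    - {"tx":1.7,"ty":9.6,"tz":8,"claw":-1}
    - {"tx":1.7,"ty":9.6,"tz":8,"claw":-1}

```text
validation failed for argument at $.co...
```

```bash
python3 go.py  .443,.246,.033,180
```

```text
t 2.20 p [0.46   0.1518 0.1805] h -179.87 tilt [-7.e-04  4.e-04 -1.e+00] F [ 0.7 -0.9  0.4] op 0.0914 ff 0.0 q [ 0.27  0.08  2.18  0.    0.88 -1.3 ]
tx 1.68 ty 9.42 tz 14.75 yaw 0.13  len 176mm
```

Request:
play_rows:
  commands:
    - {"tx":1.7,"ty":9.4,"tz":7,"yaw":0,"claw":-1}
    - {"tx":1.7,"ty":9.4,"tz":7,"yaw":0,"claw":-1}
    - {"tx":1.7,"ty":9.4,"tz":7,"yaw":0,"claw":-1}
    - {"tx":1.7,"ty":9.4,"tz":10.5,"yaw":0,"claw":-1}
    - {"tx":1.7,"ty":9.4,"tz":12.5,"yaw":0,"claw":-1}
    - {"tx":1.7,"ty":9.4,"tz":14,"yaw":0,"claw":-1}
    - {"tx":1.7,"ty":9.4,"tz":14.7,"yaw":0,"claw":-1}
    - {"tx":1.7,"ty":9.4,"tz":14.7,"yaw":0,"claw":-1}

```text
clock: 2.87
ee_pos: [0.4445, 0.2412, 0.0326]
eef_rot: [0.004, 1.0, -0.001, -0.001]
force: [0.1, -0.7, 0.2]
opening: 0.0912
finger_force: 0.0
```

Request:
play_rows:
  commands:
    - {"tx":0,"ty":0,"tz":0,"yaw":0,"claw":1}
    - {"tx":0,"ty":0,"tz":0,"yaw":0,"claw":1}
    - {"tx":0,"ty":0,"tz":0,"yaw":0,"claw":1}
    - {"tx":0,"ty":0,"tz":0,"yaw":0,"claw":1}
    - {"tx":0,"ty":0,"tz":0,"yaw":0,"claw":1}
    - {"tx":0,"ty":0,"tz":0,"yaw":0,"claw":1}
    - {"tx":0,"ty":0,"tz":0,"yaw":0,"claw":1}
    - {"tx":0,"ty":0,"tz":0,"yaw":0,"claw":1}
  newtons: 12

```text
clock: 3.53
ee_pos: [0.4457, 0.2422, 0.0346]
eef_rot: [0.004, 1.0, 0.0, 0.001]
force: [-0.1, -0.2, 8.8]
opening: 0.0623
finger_force: 12.0
```

```bash
python3 go.py  .443,.246,.15,180 .54,-.05,.16,180 .565,-.151,.13,180; python3 - <<'E'
from h import *
a=[]
for n,b in(('top',(150,250,260,340)),('scene',(120,190,240,288))):
    r=optics.get_image(n)
    a.append(cv2.resize(overlay(None,r,model((.443,.2464),(.4398,.0704),.0124,(.565,-.151),-.06) if n=='top' else [],b,5),(395,323)))
cv2.imwrite('pics/l2.png',np.hstack(a))
E
```

```text
t 3.53 p [0.4457 0.2422 0.0346] h 179.59 tilt [ 1.e-03  5.e-04 -1.e+00] F [-0.1 -0.2  8.8] op 0.0623 ff 12.0 q [ 0.45  0.38  2.17 -0.    0.59 -1.11]
tx 0.27 ty 0.38 tz -11.54 yaw -0.41  len 115mm
tx -9.70 ty -29.60 tz -1.00 yaw -0.00  len 312mm
tx -2.50 ty -10.10 tz 3.00 yaw -0.00  len 108mm
```

View pics/l2.png

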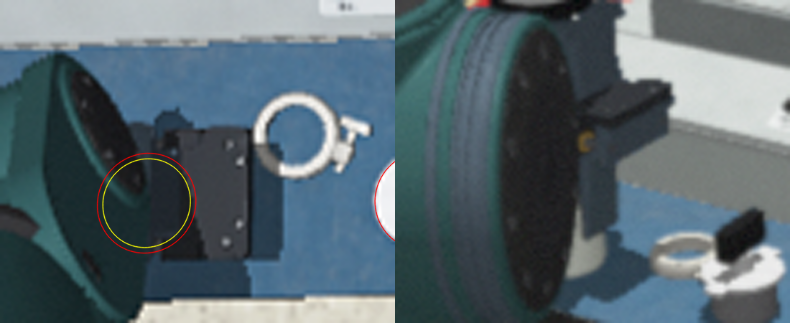

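The liner is gripped, with the opening reading 62 mm against its 63 mm diameter. It should sit about 2.5 mm in -x of the TCP. I'll lift it and carry it over the pot.

Request:
play_rows:
  commands:
    - {"tx":0,"ty":0,"tz":-1,"yaw":0,"claw":1}
    - {"tx":0,"ty":0,"tz":-3,"yaw":0,"claw":1}
    - {"tx":0,"ty":0,"tz":-6,"yaw":0,"claw":1}
    - {"tx":0,"ty":0,"tz":-9,"yaw":0,"claw":1}
    - {"tx":0,"ty":0,"tz":-12,"yaw":0,"claw":1}
    - {"tx":0,"ty":0,"tz":-12,"yaw":0,"claw":1}

```text
clock: 4.13
ee_pos: [0.4476, 0.2432, 0.1597]
eef_rot: [0.004, 1.0, 0.002, 0.003]
force: [1.4, 1.0, 0.5]
opening: 0.0624
finger_force: 12.0
```

```bash
python3 go.py  .54,-.05,.16,180 .5675,-.151,.14,180
```

```text
t 4.13 p [0.4476 0.2432 0.1597] h 179.59 tilt [ 0.0067  0.0033 -1.    ] F [1.4 1.  0.5] op 0.0624 ff 12.0 q [ 0.45  0.15  2.15  0.    0.83 -1.11]
tx -9.45 ty -29.25 tz -0.03 yaw -0.41  len 307mm
tx -2.75 ty -10.10 tz 2.00 yaw -0.00  len 107mm
```

Request:
play_rows:
  commands:
    - {"tx":-1.5,"ty":-4,"tz":0,"yaw":0,"claw":1}
    - {"tx":-2.6,"ty":-8,"tz":0,"yaw":0,"claw":1}
    - {"tx":-3.9,"ty":-12,"tz":0,"yaw":0,"claw":1}
    - {"tx":-5.2,"ty":-16,"tz":0,"yaw":0,"claw":1}
    - {"tx":-6.5,"ty":-20,"tz":0,"yaw":0,"claw":1}
    - {"tx":-7.8,"ty":-24,"tz":0,"yaw":0,"claw":1}
    - {"tx":-9.4,"ty":-28,"tz":0,"yaw":0,"claw":1}
    - {"tx":-9.4,"ty":-29.2,"tz":0,"yaw":0,"claw":1}

```text
clock: 4.8
ee_pos: [0.5387, -0.054, 0.155]
eef_rot: [0.005, 1.0, 0.0, 0.001]
force: [-4.8, 12.2, 15.2]
opening: 0.0639
finger_force: 12.9
```

Request:
play_rows:
  commands:
    - {"tx":-1,"ty":-4,"tz":0,"yaw":0,"claw":1}
    - {"tx":-2,"ty":-8,"tz":0.5,"yaw":0,"claw":1}
    - {"tx":-2.8,"ty":-10,"tz":1,"yaw":0,"claw":1}
    - {"tx":-2.8,"ty":-10,"tz":1,"yaw":0,"claw":1}
    - {"tx":-2.8,"ty":-10,"tz":1,"yaw":0,"claw":1}
    - {"tx":-2.8,"ty":-10,"tz":1,"yaw":0,"claw":1}

```text
clock: 5.3
ee_pos: [0.5638, -0.1504, 0.1438]
eef_rot: [0.004, 1.0, 0.0, -0.0]
force: [0.6, -0.3, -0.6]
opening: 0.0641
finger_force: 11.8
```

```bash
python3 go.py .5675,-.151,.115,180;  python3 - <<'E'
from h import *
a=[]
for n,b in(('top',(300,190,420,288)),('scene',(270,190,390,288))):
    r=optics.get_image(n);p=env.get_obs()['ee_pos'];z=p[2]+.011
    it=[(circ(p-[.0025,0,0],.0315,z),(0,0,255)),(circ(p-[.0025,0,0],.0285,z-.044),(0,255,0)),(circ((.565,-.151),.034,.072),(0,255,255))]
    a.append(cv2.resize(overlay(None,r,it,b,5),(395,323)))
cv2.imwrite('pics/l3.png',np.hstack(a))
E
```

```text
t 5.30 p [ 0.5638 -0.1504  0.1438] h 179.58 tilt [-7.e-04  3.e-04 -1.e+00] F [ 0.6 -0.3 -0.6] op 0.0641 ff 11.8 q [-0.3   0.29  2.    0.    0.84 -1.86]
tx -0.37 ty -0.06 tz 2.88 yaw -0.42  len 29mm
```

View pics/l3.png

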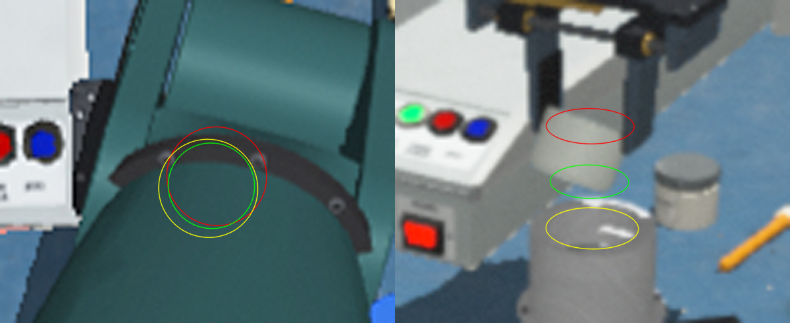

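The liner hung up on something in transit, with 15 N at the end of the first call. It is now tilted in the pads and shifted toward -x. I need a closer look.

```bash
python3 - <<'E'
from h import *
r=optics.get_image('scene');p=env.get_obs()['ee_pos']
pads=[]
for dz in(0,.0188):
    pads.append((np.array([[p[0]-.016,p[1]+.032,p[2]+dz],[p[0]+.016,p[1]+.032,p[2]+dz]]),(0,0,255)));pads.append((np.array([[p[0]-.016,p[1]-.032,p[2]+dz],[p[0]+.016,p[1]-.032,p[2]+dz]]),(0,255,0)))
a=overlay(None,r,[],(285,190,360,265),7.9);b=overlay(None,r,pads,(310,200,345,275),5.3)
r2=optics.get_image('top');c=overlay(None,r2,[],(300,200,400,300),2.5)
im=np.zeros((592,800,3),np.uint8);im[:,:592]=a[:592,:592];im[:397,600:785]=b[:397,:185];im[400:592,592:]=cv2.resize(c,(208,192));cv2.imwrite('pics/l4.png',im)
E
```

```text
(no output)
```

View pics/l4.png

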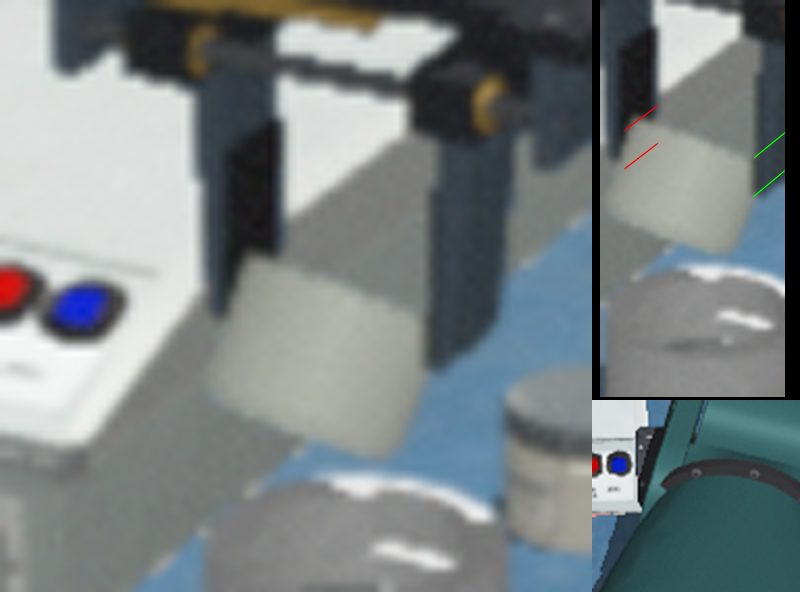

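The liner has swung about the pinch axis by about 35°, with its base toward -x; it still holds, opening 64 mm. Below the critical tilt it will right itself when set down. I'll put it on a free spot and regrip it.

```bash
python3 - <<'E'
from h import *
t=pickle.load(open('top0.pkl','rb'))
for n,px,z in(('mix',(431,188),.05),('blue',(422,293),.039),('tweez top',(455,258),0),('brush b',(386,208),.01),('jar',(357,177),.048),('gasket',(331,312),.009),('clamp',(235,288),.015),('mach corner',(326,262),.0),('mach corner',(326,262),.08)):print(n,ray(t,px,z)[:2].round(3))
s=pickle.load(open('scene0.pkl','rb'))
# machine near corner bottom edge/top in scene: crop(500,470)->(292,270); top edge crop(500,385)->(292,245)
b=ray(s,(145+503/3.4,232+(470-340)/3.4),0);print('corner',b)
for z in(.04,.06,.08,.1,.12):print(z,proj(s,[b[0],b[1],z]))
E
python3 go.py .565,-.151,.18,180 .56,-.29,.16,180 .56,-.29,.055,180
```

```text
mix [ 0.702 -0.319]
blue [ 0.458 -0.285]
tweez top [ 0.54  -0.377]
brush b [ 0.666 -0.216]
jar [ 0.735 -0.146]
gasket [ 0.42  -0.075]
clamp [0.483 0.15 ]
mach corner [ 0.54  -0.067]
mach corner [ 0.531 -0.067]
corner [ 0.58936325 -0.03475193  0.        ]
0.04 [[292.75872536 256.36356776]]
0.06 [[292.66599476 249.31327653]]
0.08 [[292.57223861 242.18501258]]
0.1 [[292.47743979 234.97747522]]
0.12 [[292.38158083 227.68933463]]
t 5.50 p [ 0.5642 -0.15    0.1442] h 179.65 tilt [ 1.e-04 -0.e+00 -1.e+00] F [-0.6  0.4  0.4] op 0.0641 ff 11.8 q [-0.3   0.29  2.    0.    0.84 -1.86]
tx -0.08 ty -0.10 tz -3.58 yaw -0.35  len 36mm
tx 0.50 ty -13.90 tz 2.00 yaw -0.00  len 141mm
tx 0.00 ty 0.00 tz 10.50 yaw -0.00  len 105mm
```

Request:
play_rows:
  commands:
    - {"tx":0,"ty":0,"tz":-2,"yaw":0,"claw":1}
    - {"tx":0,"ty":-3,"tz":-2,"yaw":0,"claw":1}
    - {"tx":0.2,"ty":-6,"tz":-2,"yaw":0,"claw":1}
    - {"tx":0.4,"ty":-9,"tz":-2,"yaw":0,"claw":1}
    - {"tx":0.4,"ty":-12,"tz":-2,"yaw":0,"claw":1}
    - {"tx":0.4,"ty":-14,"tz":0,"yaw":0,"claw":1}
    - {"tx":0.4,"ty":-14,"tz":2,"yaw":0,"claw":1}
    - {"tx":0.4,"ty":-14,"tz":4,"yaw":0,"claw":1}

```text
clock: 6.17
ee_pos: [0.5595, -0.2916, 0.1037]
eef_rot: [0.004, 1.0, -0.0, 0.001]
force: [0.6, -0.2, -0.7]
opening: 0.0641
finger_force: 11.8
```

Request:
play_rows:
  commands:
    - {"tx":0,"ty":0,"tz":1.5,"yaw":0,"claw":1}
    - {"tx":0,"ty":0,"tz":3,"yaw":0,"claw":1}
    - {"tx":0,"ty":0,"tz":4,"yaw":0,"claw":1}
    - {"tx":0,"ty":0,"tz":4.7,"yaw":0,"claw":1}
    - {"tx":0,"ty":0,"tz":5,"yaw":0,"claw":1}
    - {"tx":0,"ty":0,"tz":5,"yaw":0,"claw":1}
  newtons: 6

```text
clock: 6.67
ee_pos: [0.5594, -0.2906, 0.0537]
eef_rot: [0.003, 1.0, 0.0, -0.0]
force: [0.0, -0.3, -0.4]
opening: 0.064
finger_force: 5.9
```

```bash
python3 go.py
```

```text
t 6.67 p [ 0.5594 -0.2906  0.0537] h 179.60 tilt [-3.e-04  2.e-04 -1.e+00] F [ 0.  -0.3 -0.4] op 0.0640 ff 5.9 q [-0.52  0.5   1.92  0.    0.72 -2.08]
```

Still no contact, so I'll lower in small steps.

Request:
play_rows:
  commands:
    - {"tx":0,"ty":0,"tz":0.3,"yaw":0,"claw":1}
    - {"tx":0,"ty":0,"tz":0.6,"yaw":0,"claw":1}
    - {"tx":0,"ty":0,"tz":0.8,"yaw":0,"claw":1}

```text
clock: 6.92
ee_pos: [0.5596, -0.291, 0.0462]
eef_rot: [0.004, 1.0, -0.0, 0.0]
force: [-0.3, -0.5, -0.8]
opening: 0.0643
finger_force: 5.9
```

Request:
play_rows:
  commands:
    - {"tx":0,"ty":0,"tz":0.2,"yaw":0,"claw":1}
    - {"tx":0,"ty":0,"tz":0.4,"yaw":0,"claw":1}
    - {"tx":0,"ty":0,"tz":0.6,"yaw":0,"claw":1}
  newtons: 3

```text
clock: 7.17
ee_pos: [0.5594, -0.2909, 0.0399]
eef_rot: [0.004, 1.0, -0.0, 0.0]
force: [-0.0, 0.7, 0.2]
opening: 0.0645
finger_force: 2.9
```

Request:
play_rows:
  commands:
    - {"tx":0,"ty":0,"tz":0.2,"yaw":0,"claw":1}
    - {"tx":0,"ty":0,"tz":0.4,"yaw":0,"claw":1}
    - {"tx":0,"ty":0,"tz":0.6,"yaw":0,"claw":1}

```text
clock: 7.42
ee_pos: [0.5592, -0.2907, 0.0339]
eef_rot: [0.004, 1.0, 0.0, -0.0]
force: [-1.5, 3.2, 3.4]
opening: 0.0643
finger_force: 3.1
```

Request:
play_rows:
  commands:
    - {"tx":0,"ty":0,"tz":0.1,"yaw":0,"claw":1}
    - {"tx":0,"ty":0,"tz":0.1,"yaw":0,"claw":1}
    - {"tx":0,"ty":0,"tz":0.1,"yaw":0,"claw":-1}
    - {"tx":0,"ty":0,"tz":0.1,"yaw":0,"claw":-1}
    - {"tx":0,"ty":0,"tz":0.1,"yaw":0,"claw":-1}
    - {"tx":0,"ty":0,"tz":0.1,"yaw":0,"claw":-1}
    - {"tx":0,"ty":0,"tz":0.1,"yaw":0,"claw":-1}
    - {"tx":0,"ty":0,"tz":0.1,"yaw":0,"claw":-1}

```text
clock: 8.08
ee_pos: [0.5593, -0.2909, 0.0329]
eef_rot: [0.004, 1.0, -0.0, 0.0]
force: [-0.1, 0.5, 0.1]
opening: 0.0909
finger_force: 0.0
```

Request:
play_rows:
  commands:
    - {"tx":0,"ty":0,"tz":-3,"yaw":0,"claw":-1}
    - {"tx":0,"ty":0,"tz":-7,"yaw":0,"claw":-1}
    - {"tx":0,"ty":0,"tz":-11,"yaw":0,"claw":-1}
    - {"tx":0,"ty":-3,"tz":-13,"yaw":0,"claw":-1}
    - {"tx":0,"ty":-7,"tz":-13,"yaw":0,"claw":-1}
    - {"tx":0,"ty":-11,"tz":-13,"yaw":0,"claw":-1}
    - {"tx":0,"ty":-15,"tz":-13,"yaw":0,"claw":-1}
    - {"tx":0,"ty":-18,"tz":-13,"yaw":0,"claw":-1}

```text
clock: 8.75
ee_pos: [0.5577, -0.4738, 0.1633]
eef_rot: [0.004, 1.0, -0.0, 0.0]
force: [0.4, -0.2, -0.1]
opening: 0.0912
finger_force: 0.0
```

```bash
python3 go.py; python3 - <<'E'
from h import *
t=optics.get_image('top');s=optics.get_image('scene');pickle.dump((t,s),open('r2.pkl','wb'))
d=model((.556,-.291),(.4398,.0704),.0124,(.565,-.151),-.06)
A=overlay(None,t,d,(250,170,450,330),4)[:,:800];A=cv2.resize(A,(480,384))
B=overlay(None,s,d[:2],(310,230,430,330),4)
C=overlay(None,t,d,(365,215,445,287),6);C=cv2.resize(C,(320,288))
im=np.zeros((600,800,3),np.uint8);im[:384,:480]=A;im[:288,480:]=C;im[288:600,480:]=cv2.resize(B,(320,267))[:312] if False else 0
im[300:567,480:]=cv2.resize(B,(320,267));cv2.imwrite('pics/l5.png',im)
E
```

```text
t 8.75 p [ 0.5577 -0.4738  0.1633] h 179.55 tilt [ 6.e-04 -9.e-04 -1.e+00] F [ 0.4 -0.2 -0.1] op 0.0912 ff 0.0 q [-0.74  0.48  1.69 -0.    0.97 -2.3 ]
```

View pics/l5.png

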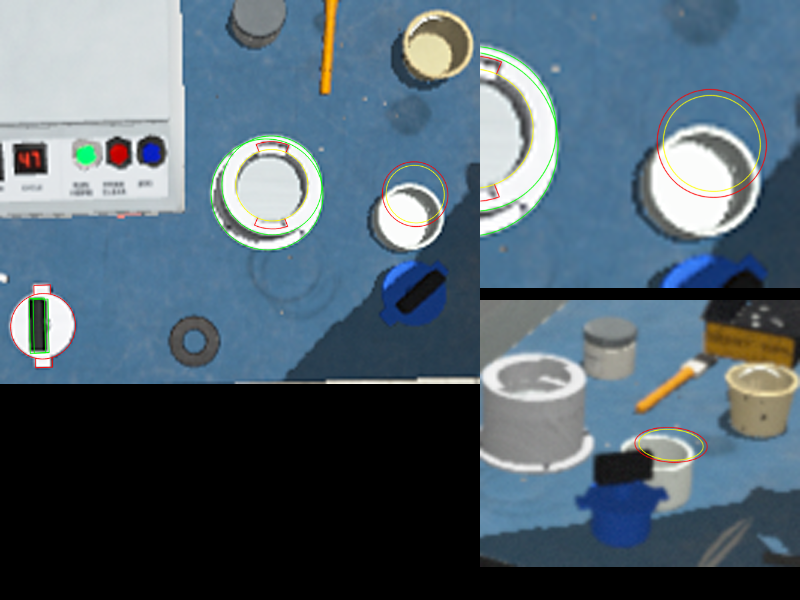

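The picture shows the liner standing upright on the free spot. Its rim is around crop (707,180), which is about 20 mm in -x of the predicted ring at (711,143). The blue cup, pot and grey cup have not moved. That was my 10th picture, so I'll refine numerically from here.

```bash
cat > ring.py <<'E'
from h import *
def ring(r,x0,y0,zz=.044,ri=.02975,R=.0315,span=.012):
    g=cv2.cvtColor(r['pixels'],cv2.COLOR_RGB2GRAY).astype(np.float32);best=[]
    S=lambda c,q:cv2.remap(g,proj(r,circ(c,q,zz,121)[:-1]).astype(np.float32)[None],None,cv2.INTER_LINEAR)[0]
    for x in np.arange(x0-span,x0+span,.0005):
        for y in np.arange(y0-span,y0+span,.0005):
            best.append((S((x,y),ri).mean()-S((x,y),R+.0025).mean()-.5*S((x,y),ri).std(),x,y))
    b=sorted(best)[::-1];return np.round(np.mean([k[1:] for k in b[:8]],0),4),round(b[0][0],1)
if __name__=='__main__':
    t0=pickle.load(open('top0.pkl','rb'));print('control',ring(t0,.443,.2464))
    t,s=pickle.load(open('r2.pkl','rb'))
    print(ring(t,.538,-.290),'scene',ring(s,.538,-.29))
E
python3 ring.py; python3 go.py .536,-.29,.10,180 .536,-.29,.032,180
```

```text
control (array([0.4429, 0.2475]), np.float32(123.3))
(array([ 0.5344, -0.2859]), np.float32(140.2)) scene (array([ 0.537 , -0.2867]), np.float32(6.6))
t 8.85 p [ 0.5575 -0.475   0.163 ] h 179.42 tilt [ 9.0e-04 -1.3e-03 -1.0e+00] F [-0.4  0.2  0.2] op 0.0915 ff 0.0 q [-0.74  0.48  1.69 -0.    0.97 -2.3 ]
tx 2.34 ty 18.48 tz 6.30 yaw -0.58  len 197mm
tx 0.00 ty 0.00 tz 6.80 yaw -0.00  len 68mm
```

Request:
play_rows:
  commands:
    - {"tx":0.6,"ty":4,"tz":0,"yaw":0,"claw":-1}
    - {"tx":1.2,"ty":8,"tz":0,"yaw":0,"claw":-1}
    - {"tx":1.8,"ty":12,"tz":0,"yaw":0,"claw":-1}
    - {"tx":2.4,"ty":16,"tz":1,"yaw":-0.5,"claw":-1}
    - {"tx":2.4,"ty":18.6,"tz":3,"yaw":-0.5,"claw":-1}
    - {"tx":2.4,"ty":18.6,"tz":5.5,"yaw":-0.5,"claw":-1}
    - {"tx":2.4,"ty":18.6,"tz":6.3,"yaw":-0.5,"claw":-1}
    - {"tx":2.4,"ty":18.6,"tz":6.3,"yaw":-0.5,"claw":-1}

```text
clock: 9.52
ee_pos: [0.5343, -0.2838, 0.0982]
eef_rot: [-0.001, 1.0, 0.001, -0.001]
force: [-0.5, -0.5, -0.2]
opening: 0.0912
finger_force: 0.0
```

```bash
python3 go.py .535,-.289,.032,180
```

```text
t 9.52 p [ 0.5343 -0.2838  0.0982] h -179.88 tilt [-0.0028  0.0016 -1.    ] F [-0.5 -0.5 -0.2] op 0.0912 ff 0.0 q [-0.53  0.39  1.97 -0.    0.78 -2.1 ]
tx -0.06 ty -0.52 tz 6.62 yaw 0.12  len 66mm
```

Request:
play_rows:
  commands:
    - {"tx":0,"ty":-0.2,"tz":2,"yaw":0,"claw":-1}
    - {"tx":0,"ty":-0.2,"tz":4,"yaw":0,"claw":-1}
    - {"tx":0,"ty":-0.2,"tz":5.6,"yaw":0,"claw":-1}
    - {"tx":0,"ty":-0.2,"tz":6.5,"yaw":0,"claw":-1}
    - {"tx":0,"ty":-0.2,"tz":6.6,"yaw":0,"claw":-1}
    - {"tx":0,"ty":-0.2,"tz":6.6,"yaw":0,"claw":-1}

```text
clock: 10.02
ee_pos: [0.5356, -0.2872, 0.0344]
eef_rot: [-0.0, 1.0, -0.0, 0.0]
force: [0.2, -0.9, -0.2]
opening: 0.0916
finger_force: 0.0
```

Request:
play_rows:
  commands:
    - {"tx":0,"ty":0,"tz":0,"yaw":0,"claw":1}
    - {"tx":0,"ty":0,"tz":0,"yaw":0,"claw":1}
    - {"tx":0,"ty":0,"tz":0,"yaw":0,"claw":1}
    - {"tx":0,"ty":0,"tz":0,"yaw":0,"claw":1}
    - {"tx":0,"ty":0,"tz":0,"yaw":0,"claw":1}
    - {"tx":0,"ty":0,"tz":0,"yaw":0,"claw":1}
    - {"tx":0,"ty":0,"tz":0,"yaw":0,"claw":1}
    - {"tx":0,"ty":0,"tz":0,"yaw":0,"claw":1}
  newtons: 20

```text
clock: 10.68
ee_pos: [0.5356, -0.2868, 0.0344]
eef_rot: [-0.001, 1.0, -0.0, 0.0]
force: [-1.2, 0.4, 6.8]
opening: 0.0617
finger_force: 20.0
```

```bash
python3 go.py .535,-.289,.17,180 .565,-.151,.16,180 .565,-.151,.12,180
```

```text
t 10.68 p [ 0.5356 -0.2868  0.0344] h -179.91 tilt [ 4.e-04 -3.e-04 -1.e+00] F [-1.2  0.4  6.8] op 0.0617 ff 20.0 q [-0.53  0.5   1.97  0.    0.67 -2.1 ]
tx 0.06 ty -0.22 tz -13.56 yaw 0.09  len 136mm
tx -3.00 ty 13.80 tz 1.00 yaw -0.00  len 142mm
tx 0.00 ty 0.00 tz 4.00 yaw -0.00  len 40mm
```

Request:
play_rows:
  commands:
    - {"tx":0,"ty":0,"tz":-1,"yaw":0,"claw":1}
    - {"tx":0,"ty":0,"tz":-3,"yaw":0,"claw":1}
    - {"tx":0,"ty":0,"tz":-5,"yaw":0,"claw":1}
    - {"tx":0,"ty":0,"tz":-8,"yaw":0,"claw":1}
    - {"tx":0,"ty":0,"tz":-10.5,"yaw":0,"claw":1}
    - {"tx":0,"ty":0,"tz":-11.5,"yaw":0,"claw":1}
    - {"tx":0,"ty":0,"tz":-11.5,"yaw":0,"claw":1}

```text
clock: 11.27
ee_pos: [0.5366, -0.2874, 0.1518]
eef_rot: [-0.001, 1.0, -0.001, 0.002]
force: [0.5, -0.2, -0.2]
opening: 0.0619
finger_force: 20.0
```

Request:
play_rows:
  commands:
    - {"tx":-0.4,"ty":2,"tz":0,"yaw":0,"claw":1}
    - {"tx":-0.8,"ty":4,"tz":0,"yaw":0,"claw":1}
    - {"tx":-1.3,"ty":6,"tz":0,"yaw":0,"claw":1}
    - {"tx":-1.8,"ty":8,"tz":0,"yaw":0,"claw":1}
    - {"tx":-2.3,"ty":10,"tz":0,"yaw":0,"claw":1}
    - {"tx":-2.7,"ty":12,"tz":0,"yaw":0,"claw":1}
    - {"tx":-3,"ty":13.6,"tz":0,"yaw":0,"claw":1}
    - {"tx":-3,"ty":13.6,"tz":0,"yaw":0,"claw":1}

```text
clock: 11.93
ee_pos: [0.5645, -0.1482, 0.1473]
eef_rot: [-0.002, 1.0, 0.0, -0.001]
force: [0.6, 0.6, -0.4]
opening: 0.0616
finger_force: 20.0
```

```bash
python3 go.py .565,-.151,.11,180 .565,-.151,.08,180;  python3 - <<'E'
from h import *
s=optics.get_image('scene');p=env.get_obs()['ee_pos']
# liner silhouette check: brightness/gray mask inside the predicted region
from scipy.ndimage import label
for n,P in (('rim',circ(p,.0315,p[2]+.0096)),('base',circ(p,.0285,p[2]-.0344)),('pot',circ((.565,-.151),.047,.072))):
    q=proj(s,P);print(n,q.min(0).round(1),q.max(0).round(1))
g=s['pixels'];print(g[190:275:4,300:348:4].sum(2)//3)
E
```

```text
t 11.93 p [ 0.5645 -0.1482  0.1473] h -179.82 tilt [-0.0022  0.001  -1.    ] F [ 0.6  0.6 -0.4] op 0.0616 ff 20.0 q [-0.3   0.29  2.    0.    0.85 -1.87]
tx -0.04 ty -0.28 tz 3.73 yaw 0.18  len 37mm
tx 0.00 ty 0.00 tz 3.00 yaw -0.00  len 30mm
rim [315.8 221. ] [342.4 231.7]
base [317.  238.2] [340.8 248.3]
pot [309.9 250.1] [348.7 267.5]
[[ 50  32  35  43  50  85 104  91  77  94  51  32]
 [ 88  36  49  62  54 161 216 219 220 220  88  32]
 [182  97  51  58  56 120 106  78  74  57  46  56]
 [219 221 216  63  55 188 221 224 221  66  34  70]
 [221 221 213  63  28 183 220 221 226 181  63  47]
 [222 222 218  59  27 184 223 225 140 122  71  60]
 [223 221 222  58  24 187 218 124 124 121  65  56]
 [222 221 222  58  24 135 123 120 122 125  64  59]
 [219 222 224  62  28 119 161 163 162 131  65  56]
 [155 224 227  64 125 152 162 167 161 151  63  59]
 [175 231 144 119 136 153 160 160 161 148  64  72]
 [233 189 121 120 137 155 160 165 164 155  86 136]
 [227 120 124 123 138 155 165 164 164 157 140 131]
 [123 126 123 120 132 156 164 166 163 157 138 132]
 [124 123 123 118 120 135 153 160 157 143 132 137]
 [122 121 119 118 121 134 146 207 203 180 142 134]
 [122 119 118 120 123 129 138 144 138 137 132 217]
 [121 120 122 123 122 129 137 141 157 150 130 117]
 [119 142 137 119 124 130 137 141 142 135 142 116]
 [146 134 132 118 129 129 120 124 120 124 131 129]
 [ 76  67  66 118 132 136 139 141 142 140 136 131]
 [ 67  64  68 116 125 135 138 142 139 141 133 127]]
```

The silhouette matches an upright liner: rows 222 to 246 seen, 221 to 248 predicted. I'll lower it toward the pot.

Request:
play_rows:
  commands:
    - {"tx":0,"ty":-0.1,"tz":1,"yaw":0,"claw":1}
    - {"tx":0,"ty":-0.1,"tz":2,"yaw":0,"claw":1}
    - {"tx":0,"ty":-0.1,"tz":3,"yaw":0,"claw":1}
    - {"tx":0,"ty":-0.1,"tz":3,"yaw":0,"claw":1}

```text
clock: 12.32
ee_pos: [0.5635, -0.1519, 0.116]
eef_rot: [-0.0, 1.0, 0.001, -0.002]
force: [-0.6, -1.2, -1.1]
opening: 0.0623
finger_force: 20.0
```

```bash
python3 go.py .565,-.151,.095,180 .565,-.151,.078,180
```

```text
t 12.32 p [ 0.5635 -0.1519  0.116 ] h -179.97 tilt [-0.0036  0.0011 -1.    ] F [-0.6 -1.2 -1.1] op 0.0623 ff 20.0 q [-0.3   0.34  2.01 -0.    0.8  -1.87]
tx -0.15 ty 0.09 tz 2.10 yaw 0.03  len 21mm
tx 0.00 ty 0.00 tz 1.70 yaw -0.00  len 17mm
```

Request:
play_rows:
  commands:
    - {"tx":-0.1,"ty":0.05,"tz":0.5,"yaw":0,"claw":1}
    - {"tx":-0.1,"ty":0.05,"tz":0.9,"yaw":0,"claw":1}
    - {"tx":-0.1,"ty":0.05,"tz":1.3,"yaw":0,"claw":1}
    - {"tx":-0.1,"ty":0.05,"tz":1.7,"yaw":0,"claw":1}

```text
clock: 12.65
ee_pos: [0.5663, -0.1512, 0.1017]
eef_rot: [-0.001, 1.0, -0.0, 0.0]
force: [-0.4, 0.5, -0.3]
opening: 0.0621
finger_force: 20.0
```

Request:
play_rows:
  commands:
    - {"tx":0,"ty":0,"tz":0.4,"yaw":0,"claw":1}
    - {"tx":0,"ty":0,"tz":0.8,"yaw":0,"claw":1}
    - {"tx":0,"ty":0,"tz":1.2,"yaw":0,"claw":1}
    - {"tx":0,"ty":0,"tz":1.6,"yaw":0,"claw":1}

```text
clock: 12.98
ee_pos: [0.5662, -0.1511, 0.0856]
eef_rot: [-0.001, 1.0, 0.0, 0.0]
force: [-0.4, -0.5, -1.3]
opening: 0.0618
finger_force: 20.0
```

```bash
python3 go.py .565,-.151,.078,180
```

```text
t 12.98 p [ 0.5662 -0.1511  0.0856] h -179.91 tilt [ 1.e-04  0.e+00 -1.e+00] F [-0.4 -0.5 -1.3] op 0.0618 ff 20.0 q [-0.3   0.39  2.01  0.    0.74 -1.87]
tx 0.12 ty 0.01 tz 0.76 yaw 0.09  len 8mm
```

Request:
play_rows:
  commands:
    - {"tx":0,"ty":0,"tz":0.3,"yaw":0,"claw":1}
    - {"tx":0,"ty":0,"tz":0.6,"yaw":0,"claw":1}
    - {"tx":0,"ty":0,"tz":0.9,"yaw":0,"claw":1}
    - {"tx":0,"ty":0,"tz":0.9,"yaw":0,"claw":1}

```text
clock: 13.32
ee_pos: [0.5662, -0.1511, 0.0766]
eef_rot: [-0.001, 1.0, 0.0, -0.0]
force: [0.5, -0.9, -1.0]
opening: 0.0617
finger_force: 20.0
```

```bash
python3 go.py
```

```text
t 13.32 p [ 0.5662 -0.1511  0.0766] h -179.91 tilt [-0.  0. -1.] F [ 0.5 -0.9 -1. ] op 0.0617 ff 20.0 q [-0.3   0.4   2.01  0.    0.73 -1.87]
```

Request:
play_rows:
  commands:
    - {"tx":0,"ty":0,"tz":0.1,"yaw":0,"claw":1}
    - {"tx":0,"ty":0,"tz":0.15,"yaw":0,"claw":1}
    - {"tx":0,"ty":0,"tz":0.15,"yaw":0,"claw":1}
  newtons: 5

```text
clock: 13.57
ee_pos: [0.5663, -0.1512, 0.0757]
eef_rot: [-0.001, 1.0, -0.0, 0.0]
force: [-0.5, 1.0, 4.0]
opening: 0.0627
finger_force: 5.0
```

Request:
play_rows:
  commands:
    - {"tx":0,"ty":0,"tz":0,"yaw":0,"claw":-1}
    - {"tx":0,"ty":0,"tz":0,"yaw":0,"claw":-1}
    - {"tx":0,"ty":0,"tz":0,"yaw":0,"claw":-1}
    - {"tx":0,"ty":0,"tz":0,"yaw":0,"claw":-1}
    - {"tx":0,"ty":0,"tz":0,"yaw":0,"claw":-1}

```text
clock: 13.98
ee_pos: [0.5661, -0.1511, 0.0754]
eef_rot: [-0.001, 1.0, 0.0, -0.0]
force: [-0.2, 0.0, 0.6]
opening: 0.0906
finger_force: 0.0
```

Request:
play_rows:
  commands:
    - {"tx":0,"ty":0,"tz":-1,"yaw":0,"claw":-1}
    - {"tx":0,"ty":0,"tz":-4,"yaw":0,"claw":-1}
    - {"tx":0,"ty":0,"tz":-8,"yaw":0,"claw":-1}
    - {"tx":2,"ty":0,"tz":-11,"yaw":0,"claw":-1}
    - {"tx":5,"ty":2,"tz":-12,"yaw":0,"claw":-1}
    - {"tx":8,"ty":5,"tz":-12,"yaw":0,"claw":-1}
    - {"tx":10.5,"ty":8,"tz":-12,"yaw":0,"claw":-1}
    - {"tx":12,"ty":11,"tz":-12,"yaw":0,"claw":-1}

```text
clock: 14.65
ee_pos: [0.4434, -0.0405, 0.196]
eef_rot: [-0.0, 1.0, -0.0, 0.0]
force: [1.9, 0.4, 0.5]
opening: 0.0914
finger_force: 0.0
```

```bash
python3 go.py .44,.0704,.16,180.7 .44,.0704,.047,180.7; python3 - <<'E'
from ring import *
s=optics.get_image('scene');t=optics.get_image('top');pickle.dump((t,s),open('r3.pkl','wb'))
print(ring(t,.565,-.151,.086,span=.008),ring(s,.565,-.151,.086,span=.008))
E
```

```text
t 14.65 p [ 0.4434 -0.0405  0.196 ] h -179.98 tilt [ 2.e-04 -0.e+00 -1.e+00] F [1.9 0.4 0.5] op 0.0914 ff 0.0 q [-0.14 -0.01  2.24  0.    0.91 -1.71]
tx 0.34 ty 11.09 tz 3.60 yaw -0.68  len 117mm
tx -0.00 ty 0.00 tz 11.30 yaw -0.00  len 113mm
(array([ 0.5662, -0.1504]), np.float32(50.8)) (array([ 0.5666, -0.1506]), np.float32(27.1))
```

The liner is seated: both cameras put its rim at (.566,-.1505) at height 86 mm. Now for the cup.

Request:
play_rows:
  commands:
    - {"tx":0.2,"ty":3,"tz":0,"yaw":-0.7,"claw":-1}
    - {"tx":0.3,"ty":6,"tz":0,"yaw":-0.7,"claw":-1}
    - {"tx":0.3,"ty":9,"tz":0,"yaw":-0.7,"claw":-1}
    - {"tx":0.3,"ty":11,"tz":1,"yaw":-0.7,"claw":-1}
    - {"tx":0.3,"ty":11,"tz":4,"yaw":-0.7,"claw":-1}
    - {"tx":0.3,"ty":11,"tz":7,"yaw":-0.7,"claw":-1}
    - {"tx":0.3,"ty":11,"tz":9,"yaw":-0.7,"claw":-1}
    - {"tx":0.3,"ty":11,"tz":9,"yaw":-0.7,"claw":-1}

```text
clock: 15.42
ee_pos: [0.441, 0.0684, 0.1027]
eef_rot: [-0.007, 1.0, -0.0, -0.002]
force: [-0.7, 0.8, -0.6]
opening: 0.0913
finger_force: 0.0
```

```bash
python3 go.py .44,.0704,.047,180.7
```

```text
t 15.42 p [0.441  0.0684 0.1027] h -179.20 tilt [-4.9e-03 -5.0e-04 -1.0e+00] F [-0.7  0.8 -0.6] op 0.0913 ff 0.0 q [ 0.1   0.17  2.28 -0.    0.7  -1.48]
tx 0.10 ty 0.20 tz 5.57 yaw 0.10  len 56mm
```

Request:
play_rows:
  commands:
    - {"tx":0,"ty":0.1,"tz":2,"yaw":0,"claw":-1}
    - {"tx":0,"ty":0.1,"tz":4,"yaw":0,"claw":-1}
    - {"tx":0,"ty":0.1,"tz":5.2,"yaw":0,"claw":-1}
    - {"tx":0,"ty":0.1,"tz":5.5,"yaw":0,"claw":-1}
    - {"tx":0,"ty":0.1,"tz":5.5,"yaw":0,"claw":-1}
    - {"tx":0,"ty":0.1,"tz":5.5,"yaw":0,"claw":-1}

```text
clock: 15.92
ee_pos: [0.4438, 0.0696, 0.0517]
eef_rot: [-0.007, 1.0, 0.0, 0.001]
force: [-0.2, -0.4, -0.1]
opening: 0.0911
finger_force: 0.0
```

Request:
play_rows:
  commands:
    - {"tx":0,"ty":0,"tz":0,"yaw":0,"claw":1}
    - {"tx":0,"ty":0,"tz":0,"yaw":0,"claw":1}
    - {"tx":0,"ty":0,"tz":0,"yaw":0,"claw":1}
    - {"tx":0,"ty":0,"tz":0,"yaw":0,"claw":1}
    - {"tx":0,"ty":0,"tz":0,"yaw":0,"claw":1}
    - {"tx":0,"ty":0,"tz":0,"yaw":0,"claw":1}
    - {"tx":0,"ty":0,"tz":0,"yaw":0,"claw":1}
    - {"tx":0,"ty":0,"tz":0,"yaw":0,"claw":1}
  newtons: 50

```text
clock: 16.58
ee_pos: [0.4428, 0.0697, 0.0504]
eef_rot: [-0.007, 1.0, 0.0, -0.0]
force: [0.4, -0.4, 0.9]
opening: 0.0408
finger_force: 0.0
```

```bash
python3 go.py .44,.0704,.18,180.7
```

```text
t 16.58 p [0.4428 0.0697 0.0504] h -179.21 tilt [-1.e-04  0.e+00 -1.e+00] F [ 0.4 -0.4  0.9] op 0.0408 ff 0.0 q [ 0.1   0.28  2.28  0.    0.58 -1.48]
tx 0.28 ty 0.08 tz -12.96 yaw 0.09  len 130mm
```

Request:
play_rows:
  commands:
    - {"tx":0.2,"ty":0,"tz":0.3,"yaw":0,"claw":1}
    - {"tx":0.2,"ty":0,"tz":0.3,"yaw":0,"claw":1}
    - {"tx":0.2,"ty":0,"tz":0.3,"yaw":0,"claw":1}
    - {"tx":0.2,"ty":0,"tz":0.3,"yaw":0,"claw":1}
    - {"tx":0.2,"ty":0,"tz":0.3,"yaw":0,"claw":1}
    - {"tx":0.2,"ty":0,"tz":0.3,"yaw":0,"claw":1}
    - {"tx":0.2,"ty":0,"tz":0.3,"yaw":0,"claw":1}
    - {"tx":0.2,"ty":0,"tz":0.3,"yaw":0,"claw":1}

```text
clock: 17.25
ee_pos: [0.4408, 0.0696, 0.0474]
eef_rot: [-0.007, 1.0, -0.0, -0.0]
force: [-0.1, -0.1, -1.8]
opening: 0.0153
finger_force: 50.0
```

```bash
python3 go.py .44,.0704,.19,180.7 .47,-.13,.19,176.5 .566,-.1507,.17,176.5
```

```text
t 17.25 p [0.4408 0.0696 0.0474] h -179.21 tilt [-1.e-04 -0.e+00 -1.e+00] F [-0.1 -0.1 -1.8] op 0.0153 ff 50.0 q [ 0.1   0.28  2.29 -0.    0.57 -1.48]
tx 0.08 ty 0.08 tz -14.26 yaw 0.09  len 143mm
tx -2.75 ty -20.08 tz -0.00 yaw 4.20  len 203mm
tx -9.71 ty -1.48 tz 2.00 yaw -0.00  len 100mm
```

Request:
play_rows:
  commands:
    - {"tx":0,"ty":0,"tz":-1,"yaw":0,"claw":1}
    - {"tx":0,"ty":0,"tz":-3,"yaw":0,"claw":1}
    - {"tx":0,"ty":0,"tz":-6,"yaw":0,"claw":1}
    - {"tx":0,"ty":0,"tz":-9,"yaw":0,"claw":1}
    - {"tx":0,"ty":0,"tz":-12,"yaw":0,"claw":1}
    - {"tx":0,"ty":0,"tz":-14,"yaw":0,"claw":1}
    - {"tx":0,"ty":0,"tz":-14.5,"yaw":0,"claw":1}
    - {"tx":0,"ty":0,"tz":-14.5,"yaw":0,"claw":1}

```text
clock: 17.92
ee_pos: [0.4416, 0.0697, 0.1941]
eef_rot: [-0.007, 1.0, 0.0, 0.002]
force: [0.3, -0.1, -2.6]
opening: 0.0154
finger_force: 50.0
```

Request:
play_rows:
  commands:
    - {"tx":-0.3,"ty":-2,"tz":0,"yaw":0,"claw":1}
    - {"tx":-0.7,"ty":-5,"tz":0,"yaw":1,"claw":1}
    - {"tx":-1.1,"ty":-8,"tz":0,"yaw":2,"claw":1}
    - {"tx":-1.5,"ty":-11,"tz":0,"yaw":3,"claw":1}
    - {"tx":-1.9,"ty":-14,"tz":0,"yaw":4.3,"claw":1}
    - {"tx":-2.3,"ty":-17,"tz":0,"yaw":4.3,"claw":1}
    - {"tx":-2.7,"ty":-19.5,"tz":0,"yaw":4.3,"claw":1}
    - {"tx":-2.7,"ty":-20.5,"tz":0,"yaw":4.3,"claw":1}

```text
clock: 18.58
ee_pos: [0.4703, -0.1373, 0.1909]
eef_rot: [0.031, 1.0, 0.0, -0.001]
force: [-1.1, -0.1, -1.4]
opening: 0.015
finger_force: 50.0
```

```bash
python3 go.py .567,-.1507,.16,176.5
```

```text
t 18.58 p [ 0.4703 -0.1373  0.1909] h 176.39 tilt [-1.8e-03  3.0e-04 -1.0e+00] F [-1.1 -0.1 -1.4] op 0.0150 ff 50.0 q [-0.33  0.08  2.16 -0.    0.9  -1.84]
tx -9.73 ty -0.73 tz 3.09 yaw -0.11  len 102mm
```

Request:
play_rows:
  commands:
    - {"tx":-2,"ty":-0.2,"tz":0,"yaw":0,"claw":1}
    - {"tx":-4.5,"ty":-0.4,"tz":0,"yaw":0,"claw":1}
    - {"tx":-7,"ty":-0.6,"tz":0,"yaw":0,"claw":1}
    - {"tx":-9,"ty":-0.7,"tz":1,"yaw":0,"claw":1}
    - {"tx":-9.7,"ty":-0.7,"tz":2,"yaw":0,"claw":1}
    - {"tx":-9.7,"ty":-0.7,"tz":3,"yaw":0,"claw":1}
    - {"tx":-9.7,"ty":-0.7,"tz":3,"yaw":0,"claw":1}
    - {"tx":-9.7,"ty":-0.7,"tz":3,"yaw":0,"claw":1}

```text
clock: 19.25
ee_pos: [0.5651, -0.1473, 0.161]
eef_rot: [0.031, 1.0, 0.0, -0.002]
force: [-0.6, -0.4, -1.4]
opening: 0.015
finger_force: 50.0
```

```bash
python3 go.py .567,-.1507,.14,176.5;  python3 - <<'E'
from h import *
s=optics.get_image('scene');p=env.get_obs()['ee_pos'];g=s['pixels'].sum(2)//3
u=p[2]-.0474;c=p-[.001,0,0]
for n,P in(('flange',circ(c,.031,u+.039)),('base',circ(c,.025,u)),('bar',loc(c,np.radians(-3.5),np.array([[25,7,79],[-25,7,79],[-25,-7,79],[25,-7,79]])/1e3+[0,0,u]))):
    q=proj(s,P);print(n,q.min(0).round(1),q.max(0).round(1))
for k in(1,-1):print('lug',proj(s,loc(c,np.radians(-3.5),[[k*.039,0,u+.039]])).round(1))
print(g[206:262:2,306:356:2])
E
```

```text
t 19.25 p [ 0.5651 -0.1473  0.161 ] h 176.49 tilt [-3.1e-03  9.0e-04 -1.0e+00] F [-0.6 -0.4 -1.4] op 0.0150 ff 50.0 q [-0.29  0.27  2.   -0.    0.88 -1.8 ]
tx -0.21 ty -0.33 tz 2.10 yaw -0.01  len 21mm
flange [315.3 222.3] [341.5 232.9]
base [317.7 238.1] [338.6 246.9]
bar [320.6 207.9] [336.5 216. ]
lug [[336.5 222. ]]
lug [[319.9 233.2]]
[[219 220 219 219 220 222 150  63  31  30  27  32  64  65  57  58  61 109
  123 123 124 121 123 123 127]
 [222 223 222 222 220 221 149  66  32  29  30  33  61  66  58  57  61 111
  122 121 121 123 124 126 125]
 [222 223 222 223 221 220 153  66  32  28  27  33  65  68  59  61  65 120
  119 122 125 127 125 124 124]
 [221 222 222 222 222 223 154  64  30  24  23  22  66  62  58  60  64 119
  125 126 125 125 127 123 124]
 [222 222 222 223 222 222 157  65  31  25  25  31  66  62  58  61  70 123
  124 124 124 125 125 123 124]
 [223 221 222 222 221 225 164  66  26  20  19  32  64  63  57  60  76 124
  124 125 125 125 124 123 122]
 [222 221 219 221 224 225 214  75  26  25  23  34  65  59  59  57  94 123
  123 122 120 123 125 121 120]
 [222 221 222 225 225 2
[... 1482 characters left out ...]
43 142 152 154 157 154 145 139 136 132
  135 133 136 128 137 144 146]
 [120 121 119 121 118 122 135 145 153 159 162 166 166 164 161 157 150 139
  135 134 137 127 118 140 153]
 [122 121 115 118 117 149 139 145 154 158 162 165 164 163 162 159 152 141
  162 154 135 116 129 129 139]
 [119 118 116 118 124 124 138 145 154 161 163 166 166 162 162 157 148 139
  154 234 203 101 136 137 156]
 [118 118 129 123 122 123 141 146 154 160 164 165 163 160 158 157 146 146
  144 219 221 187 133 143 153]
 [118 120 134 122 122 120 139 150 155 157 157 154 154 155 153 161 157 149
  132 134 122 129 107 130 142]
 [142 136 128 122 124 123 140 149 155 159 162 163 164 166 162 159 157 147
  130 119 118 120 129 133 133]]
```

The cup silhouette matches the prediction. I'll settle and lower it in small steps.

Request:
play_rows:
  commands:
    - {"tx":-0.1,"ty":-0.05,"tz":0.5,"yaw":0,"claw":1}
    - {"tx":-0.1,"ty":-0.05,"tz":1,"yaw":0,"claw":1}
    - {"tx":-0.1,"ty":-0.05,"tz":1.5,"yaw":0,"claw":1}
    - {"tx":-0.1,"ty":-0.05,"tz":1.5,"yaw":0,"claw":1}
    - {"tx":-0.1,"ty":-0.05,"tz":1.5,"yaw":0,"claw":1}

```text
clock: 19.72
ee_pos: [0.5677, -0.1484, 0.1471]
eef_rot: [0.031, 1.0, 0.0, -0.0]
force: [-0.1, -1.0, -1.7]
opening: 0.0153
finger_force: 50.0
```

```bash
python3 go.py .567,-.1507,.11,176.5
```

```text
t 19.72 p [ 0.5677 -0.1484  0.1471] h 176.48 tilt [-6.e-04  2.e-04 -1.e+00] F [-0.1 -1.  -1.7] op 0.0153 ff 50.0 q [-0.3   0.29  2.   -0.    0.85 -1.8 ]
tx 0.05 ty -0.23 tz 3.71 yaw -0.02  len 37mm
```

Request:
play_rows:
  commands:
    - {"tx":0.05,"ty":-0.22,"tz":0,"yaw":0,"claw":1}
    - {"tx":0.05,"ty":-0.22,"tz":0.5,"yaw":0,"claw":1}
    - {"tx":0.05,"ty":-0.22,"tz":1,"yaw":0,"claw":1}
    - {"tx":0.05,"ty":-0.22,"tz":1.5,"yaw":0,"claw":1}
    - {"tx":0.05,"ty":-0.22,"tz":2,"yaw":0,"claw":1}

```text
clock: 20.13
ee_pos: [0.5672, -0.1506, 0.1268]
eef_rot: [0.031, 1.0, 0.0, -0.0]
force: [1.2, 0.4, -1.8]
opening: 0.0153
finger_force: 50.0
```

Request:
play_rows:
  commands:
    - {"tx":0,"ty":0,"tz":0.5,"yaw":0,"claw":1}
    - {"tx":0,"ty":0,"tz":1,"yaw":0,"claw":1}
    - {"tx":0,"ty":0,"tz":1.5,"yaw":0,"claw":1}

```text
clock: 20.38
ee_pos: [0.5673, -0.1506, 0.1118]
eef_rot: [0.031, 1.0, 0.0, -0.0]
force: [-0.8, -0.5, -2.2]
opening: 0.0151
finger_force: 50.0
```

```bash
python3 go.py .567,-.1507,.09,176.5
```

```text
t 20.38 p [ 0.5673 -0.1506  0.1118] h 176.49 tilt [-3.e-04  1.e-04 -1.e+00] F [-0.8 -0.5 -2.2] op 0.0151 ff 50.0 q [-0.3   0.35  2.01  0.    0.79 -1.81]
tx 0.03 ty -0.02 tz 2.18 yaw -0.01  len 22mm
```

Request:
play_rows:
  commands:
    - {"tx":0,"ty":0,"tz":0.5,"yaw":0,"claw":1}
    - {"tx":0,"ty":0,"tz":1,"yaw":0,"claw":1}
    - {"tx":0,"ty":0,"tz":1.5,"yaw":0,"claw":1}
    - {"tx":0,"ty":0,"tz":1.8,"yaw":0,"claw":1}

```text
clock: 20.72
ee_pos: [0.5674, -0.1506, 0.094]
eef_rot: [0.031, 1.0, 0.0, -0.0]
force: [-0.7, 1.1, 3.5]
opening: 0.0154
finger_force: 50.0
```

Request:
play_rows:
  commands:
    - {"tx":0,"ty":0,"tz":0.5,"yaw":0,"claw":1}
    - {"tx":0,"ty":0,"tz":1,"yaw":0,"claw":1}
    - {"tx":0,"ty":0,"tz":1,"yaw":0,"claw":1}

```text
clock: 20.97
ee_pos: [0.5674, -0.1506, 0.0838]
eef_rot: [0.031, 1.0, -0.0, -0.0]
force: [-0.1, -0.0, 2.8]
opening: 0.0156
finger_force: 50.0
```

```bash
python3 go.py .567,-.1507,.07,176.5
```

```text
t 20.97 p [ 0.5674 -0.1506  0.0838] h 176.49 tilt [-0. -0. -1.] F [-0.1 -0.   2.8] op 0.0156 ff 50.0 q [-0.3   0.39  2.01 -0.    0.74 -1.81]
tx 0.04 ty -0.01 tz 1.38 yaw -0.01  len 14mm
```

Request:
play_rows:
  commands:
    - {"tx":0,"ty":0,"tz":0.4,"yaw":0,"claw":1}
    - {"tx":0,"ty":0,"tz":0.8,"yaw":0,"claw":1}
    - {"tx":0,"ty":0,"tz":1,"yaw":0,"claw":1}
    - {"tx":0,"ty":0,"tz":1,"yaw":0,"claw":1}

```text
clock: 21.3
ee_pos: [0.5672, -0.1507, 0.0743]
eef_rot: [0.031, 1.0, -0.0, -0.0]
force: [-3.1, -0.3, 5.2]
opening: 0.0154
finger_force: 50.0
```

```bash
python3 go.py .567,-.1507,.069,176.5
```

```text
t 21.30 p [ 0.5672 -0.1507  0.0743] h 176.49 tilt [-4.e-04 -0.e+00 -1.e+00] F [-3.1 -0.3  5.2] op 0.0154 ff 50.0 q [-0.3   0.41  2.01 -0.    0.72 -1.81]
tx 0.02 ty -0.00 tz 0.53 yaw -0.01  len 5mm
```

Request:
play_rows:
  commands:
    - {"tx":0,"ty":0,"tz":0.2,"yaw":0,"claw":1}
    - {"tx":0,"ty":0,"tz":0.4,"yaw":0,"claw":1}
    - {"tx":0,"ty":0,"tz":0.5,"yaw":0,"claw":1}

```text
clock: 21.55
ee_pos: [0.5672, -0.1507, 0.0697]
eef_rot: [0.031, 1.0, -0.0, -0.0]
force: [-5.5, 0.5, 13.0]
opening: 0.0154
finger_force: 50.0
```

Request:
play_rows:
  commands:
    - {"tx":0,"ty":0,"tz":0.1,"yaw":0,"claw":1}
    - {"tx":0,"ty":0,"tz":0.1,"yaw":0,"claw":1}

```text
clock: 21.72
ee_pos: [0.5674, -0.1507, 0.069]
eef_rot: [0.031, 1.0, -0.0, -0.0]
force: [-6.4, 1.2, 14.3]
opening: 0.015
finger_force: 50.0
```

```bash
python3 go.py
```

```text
t 21.72 p [ 0.5674 -0.1507  0.069 ] h 176.49 tilt [-3.e-04 -1.e-04 -1.e+00] F [-6.4  1.2 14.3] op 0.0150 ff 50.0 q [-0.3   0.42  2.01 -0.    0.71 -1.81]
```

There is a 6 N side force along -x. I'll shift 1 mm toward -x to relieve it while pressing a bit more.

Request:
play_rows:
  commands:
    - {"tx":0.1,"ty":0,"tz":0,"yaw":0,"claw":1}
    - {"tx":0.1,"ty":0,"tz":0.05,"yaw":0,"claw":1}
    - {"tx":0.1,"ty":0,"tz":0.05,"yaw":0,"claw":1}

```text
clock: 21.97
ee_pos: [0.5673, -0.1508, 0.069]
eef_rot: [0.031, 1.0, -0.0, 0.001]
force: [-4.3, 0.4, 17.6]
opening: 0.0155
finger_force: 50.0
```

```bash
python3 go.py; python3 -c "
from h import *;print(env.get_obs()['wrist_torque'])"
```

```text
t 21.97 p [ 0.5673 -0.1508  0.069 ] h 176.48 tilt [ 1.6e-03 -4.0e-04 -1.0e+00] F [-4.3  0.4 17.6] op 0.0155 ff 50.0 q [-0.3   0.42  2.01  0.    0.71 -1.81]
[0.46786618 0.57144387 0.04937687]
```

It is at the floor's hard stop, with the TCP at .069 against .0694 expected. Now I turn clockwise.

Request:
play_rows:
  commands:
    - {"tx":0.05,"ty":0,"tz":0,"yaw":4,"claw":1}
    - {"tx":0.05,"ty":0,"tz":0,"yaw":8,"claw":1}
    - {"tx":0.05,"ty":0,"tz":0,"yaw":12,"claw":1}
    - {"tx":0.05,"ty":0,"tz":0,"yaw":16,"claw":1}

```text
clock: 22.3
ee_pos: [0.5673, -0.151, 0.0691]
eef_rot: [0.171, 0.985, -0.0, 0.002]
force: [-0.2, -0.8, 13.8]
opening: 0.0151
finger_force: 50.0
```

```bash
python3 go.py; python3 -c "
from h import *;print(env.get_obs()['wrist_torque'])"
```

```text
t 22.30 p [ 0.5673 -0.151   0.0691] h 160.32 tilt [ 0.0029 -0.0011 -1.    ] F [-0.2 -0.8 13.8] op 0.0151 ff 50.0 q [-0.3   0.42  2.01 -0.    0.71 -1.53]
[-0.06849692 -0.0844222   0.14845502]
```

Request:
play_rows:
  commands:
    - {"tx":0,"ty":0,"tz":0.05,"yaw":4,"claw":1}
    - {"tx":0,"ty":0,"tz":0.05,"yaw":8,"claw":1}
    - {"tx":0,"ty":0,"tz":0.05,"yaw":12,"claw":1}
    - {"tx":0,"ty":0,"tz":0.05,"yaw":16,"claw":1}
    - {"tx":0,"ty":0,"tz":0.05,"yaw":20,"claw":1}
    - {"tx":0,"ty":0,"tz":0.05,"yaw":24,"claw":1}

```text
clock: 22.8
ee_pos: [0.5675, -0.1515, 0.069]
eef_rot: [0.372, 0.928, -0.0, 0.002]
force: [-1.5, -3.4, 18.9]
opening: 0.0153
finger_force: 50.0
```

```bash
python3 go.py; python3 -c "
from h import *;print(env.get_obs()['wrist_torque'])"
```

```text
t 22.80 p [ 0.5675 -0.1515  0.069 ] h 136.33 tilt [ 0.0032 -0.0017 -1.    ] F [-1.5 -3.4 18.9] op 0.0153 ff 50.0 q [-0.3   0.42  2.01 -0.    0.71 -1.11]
[-0.69329375  0.21910058  0.28622192]
```

Request:
play_rows:
  commands:
    - {"tx":-0.03,"ty":-0.03,"tz":0,"yaw":4,"claw":1}
    - {"tx":-0.03,"ty":-0.03,"tz":0,"yaw":8,"claw":1}
    - {"tx":-0.03,"ty":-0.03,"tz":0,"yaw":12,"claw":1}
    - {"tx":-0.03,"ty":-0.03,"tz":0,"yaw":16,"claw":1}
    - {"tx":-0.03,"ty":-0.03,"tz":0,"yaw":20,"claw":1}
    - {"tx":-0.03,"ty":-0.03,"tz":0,"yaw":25,"claw":1}
    - {"tx":-0.03,"ty":-0.03,"tz":0,"yaw":30,"claw":1}
    - {"tx":-0.03,"ty":-0.03,"tz":0,"yaw":35,"claw":1}

```text
clock: 23.47
ee_pos: [0.5672, -0.1519, 0.069]
eef_rot: [0.634, 0.773, 0.0, 0.002]
force: [-5.0, -4.8, 20.3]
opening: 0.0155
finger_force: 50.1
```

```bash
python3 go.py; python3 -c "
from h import *;print(env.get_obs()['wrist_torque'])"
```

```text
t 23.47 p [ 0.5672 -0.1519  0.069 ] h 101.30 tilt [ 0.0024 -0.0018 -1.    ] F [-5.  -4.8 20.3] op 0.0155 ff 50.1 q [-0.3   0.42  2.01 -0.    0.71 -0.5 ]
[-1.20699784  0.81552672  0.39252597]
```

Request:
play_rows:
  commands:
    - {"tx":-0.04,"ty":-0.06,"tz":0,"yaw":2,"claw":1}
    - {"tx":-0.04,"ty":-0.06,"tz":0,"yaw":4,"claw":1}
    - {"tx":-0.04,"ty":-0.06,"tz":0,"yaw":6,"claw":1}
    - {"tx":-0.04,"ty":-0.06,"tz":0,"yaw":8,"claw":1}

```text
clock: 23.8
ee_pos: [0.5672, -0.1522, 0.069]
eef_rot: [0.686, 0.728, 0.001, 0.002]
force: [-1.8, -1.2, 17.8]
opening: 0.0153
finger_force: 50.0
```

```bash
python3 go.py; python3 -c "
from h import *;print(env.get_obs()['wrist_torque'])"
```

```text
t 23.80 p [ 0.5672 -0.1522  0.069 ] h 93.42 tilt [ 0.0035 -0.0015 -1.    ] F [-1.8 -1.2 17.8] op 0.0153 ff 50.0 q [-0.3   0.42  2.01 -0.    0.71 -0.36]
[-0.30295109  0.09641857  0.26663859]
```

Request:
play_rows:
  commands:
    - {"tx":0,"ty":0,"tz":0,"yaw":1,"claw":1}
    - {"tx":0,"ty":0,"tz":0,"yaw":2,"claw":1}
    - {"tx":0,"ty":0,"tz":0,"yaw":3,"claw":1}

```text
clock: 24.05
ee_pos: [0.5669, -0.1522, 0.069]
eef_rot: [0.704, 0.71, 0.0, 0.002]
force: [-4.4, -1.5, 21.5]
opening: 0.0157
finger_force: 50.3
```

```bash
python3 go.py; python3 -c "
from h import *;print(env.get_obs()['wrist_torque'])"
```

```text
t 24.05 p [ 0.5669 -0.1522  0.069 ] h 90.50 tilt [ 0.0028 -0.0015 -1.    ] F [-4.4 -1.5 21.5] op 0.0157 ff 50.3 q [-0.3   0.42  2.01 -0.    0.71 -0.31]
[-0.39733798  0.67128912  0.61863588]
```

Torque is rising, so I'll keep turning to confirm the stop.

Request:
play_rows:
  commands:
    - {"tx":0,"ty":0,"tz":0,"yaw":1,"claw":1}
    - {"tx":0,"ty":0,"tz":0,"yaw":2,"claw":1}
    - {"tx":0,"ty":0,"tz":0,"yaw":3,"claw":1}
    - {"tx":0,"ty":0,"tz":0,"yaw":3,"claw":1}

```text
clock: 24.38
ee_pos: [0.5662, -0.152, 0.069]
eef_rot: [0.722, 0.692, -0.0, 0.001]
force: [-7.4, -0.5, 25.7]
opening: 0.0158
finger_force: 50.8
```

```bash
python3 go.py; python3 -c "
from h import *;print(env.get_obs()['wrist_torque'])"
```

```text
t 24.38 p [ 0.5662 -0.152   0.069 ] h 87.53 tilt [ 0.0012 -0.0013 -1.    ] F [-7.4 -0.5 25.7] op 0.0158 ff 50.8 q [-0.3   0.42  2.01 -0.    0.71 -0.26]
[-0.18891708  1.33370088  0.92015792]
```

Request:
play_rows:
  commands:
    - {"tx":0,"ty":-0.05,"tz":0,"yaw":1,"claw":1}
    - {"tx":0,"ty":-0.05,"tz":0,"yaw":2,"claw":1}
    - {"tx":0,"ty":-0.05,"tz":0,"yaw":2,"claw":1}
    - {"tx":0,"ty":-0.05,"tz":0,"yaw":2,"claw":1}
    - {"tx":0,"ty":-0.05,"tz":0,"yaw":2,"claw":1}

```text
clock: 24.8
ee_pos: [0.5654, -0.1519, 0.0689]
eef_rot: [0.734, 0.679, -0.0, 0.001]
force: [-10.3, 0.7, 29.3]
opening: 0.016
finger_force: 51.1
```

```bash
python3 go.py; python3 - <<'E'
from h import *
print(env.get_obs()['wrist_torque'])
s=optics.get_image('scene');p=env.get_obs()['ee_pos'];g=s['pixels'].astype(int)
# pot/bystander change vs r3 (arm away) : per-object mean abs difference in scene
t3,s3=pickle.load(open('r3.pkl','rb'));t=optics.get_image('top')
for n,P in dict(mix=(.702,-.319,.03),blue=(.458,-.285,.05),gasket=(.42,-.075,.005),jar=(.735,-.146,.03),clamp=(.483,.15,.01)).items():
    for nm,a,b in(('scene',s,s3),('top',t,t3)):
        u,v=proj(a,[P])[0].astype(int);d=lambda r:r['pixels'][v-14:v+14,u-14:u+14].astype(int);print(n,nm,np.abs(d(a)-d(b)).mean().round(1),end='; ')
E
```

```text
t 24.80 p [ 0.5654 -0.1519  0.0689] h 85.61 tilt [ 5.0e-04 -1.1e-03 -1.0e+00] F [-10.3   0.7  29.3] op 0.0160 ff 51.1 q [-0.3   0.41  2.02 -0.    0.71 -0.22]
[0.06272048 1.68118052 1.17788398]
mix scene 2.9; mix top 8.3; blue scene 2.7; blue top 12.0; gasket scene 20.9; gasket top 18.7; jar scene 8.3; jar top 8.7; clamp scene 18.1; clamp top 8.9;
```

The stop is confirmed: torque reaches 1.2 N m, the turn from the gap is 84° or more, and the floor is at its hard stop with about 29 N down. I'm handing in while holding.

```bash
python3 -c "
from bench import env;print(env.sign_off())"
```

```text
the job is handed in; nothing more can be done
None
```

The job is handed in: the liner is in the pot, and the cup is nested in it, pressed to the floor's hard stop, turned clockwise to its stop and still gripped under about 29 N of press. The liner tipped in the claws when it bumped something on its first carry, most likely the machine, so I set it down on a free spot and regripped it. I could not fully check the gasket and clamp at the end, because I believe the arm hid them in the comparison pictures.

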